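# Switch on the guarded power toggle

## Task

Switch on the power at the taller grey control box: lift its hinged guard by the lip with the outside of a finger and keep it up, push the toggle beneath it fully over towards the back (the hinge side), then take the finger out so that the guard drops fully shut over it. Nothing is gripped, picked up or forced: do not push the box about, and leave the lower box with its bare toggle and all the other things on the worktop as they are.

Things in the scene. Friction and masses are not known exactly. Their poses are not given: they have to be found in the camera images.
- control_box: the taller grey control box, 130 mm wide (y), 90 mm deep (x), 80 mm high, about 3 kg, loose on rubber feet. Origin: centre of its underside; its x axis points from its front (guard lip, robot side) to its back (hinge), z up. On its top panel stands a toggle under a hinged guard; beside the toggle run two fixed rails 25 mm high, 72 mm apart inside, open in front.
- guard (a joint): opening angle of the guard, rad: 0 = shut, stop at 1.1. A light hood (about 60 g), it swings up and back about its hinge, has no spring, and falls shut by its weight from any angle when let go.
- guard_top (a point): centre of the upper face of the guard's top plate (78 mm wide, 56 mm long; 53 mm above the panel when shut). Two cheeks (72 mm apart inside) and a front skirt reach from it down to 28 mm above the panel; from the skirt's foot a flat lip juts 11 mm forward.
- guard_hinge (a point): middle of the guard's hinge axis, which is parallel to the box's y axis: above the box's centre, 26 mm above its panel (106 mm above the underside). Does not move with the guard.
- guard_lip (a point): middle of the front edge of the guard's lip (a 6 mm metal bead, 78 mm wide), half-way through its thickness. Moves with the guard. Shut, it is 66 mm in front of the hinge axis, 3.5 mm above it, and 21 mm in front of the box's front face, so that a fingertip fits underneath.
- toggle (a joint): angle of the toggle under the guard, rad: near 0 = off, leaning towards the front of the box (13 degrees from upright), 0.44 = fully on, leaning as far towards the back (the hinge). It stays where it is left; about 1 to 2 N moves it.
- toggle_tip (a point): centre of the ball (10 mm wide) at the end of the toggle under the guard. The lever is 7 mm thick, 36 mm from pivot to ball centre; the pivot is 6 mm above the panel and 34 mm in front of the guard's hinge axis, on the middle line of the box.
- low_box: the lower grey box, 110 mm wide, 80 mm deep, 50 mm high, loose, about 2 kg: to be left alone. Origin at the centre of its underside, axes as those of the taller box.
- bare_toggle (a joint): angle of the bare, unguarded toggle on the lower box, rad: near 0 as found; to be left alone.
- bare_toggle_tip (a point): centre of the ball at the end of the bare toggle on the lower box.
- crucible: bystander: white lidded crucible, 45 mm wide, 49 mm tall, standing loose on the worktop; origin at the centre of its underside.
- moisture_tin_0: bystander: round open metal tin, 60 mm wide, 26 mm tall, standing loose on the worktop; origin at the centre of its underside.
- petri_dish_0: bystander: clear round dish, 69 mm wide, 15 mm tall, standing loose on the worktop; origin at the centre of its underside.
- beaker_100: bystander: small glass beaker, 55 mm wide, 70 mm tall, standing loose on the worktop; origin at the centre of its underside.
- sample_jar_0: bystander: jar with red screw cap, 56 mm wide, 76 mm tall, standing loose on the worktop; origin at the centre of its underside.
- dropper_vial_3: bystander: slim dropper vial with red top, 29 mm wide, 89 mm tall, standing loose on the worktop; origin at the centre of its underside.
- tape_roll: bystander: roll of tape lying flat, 108 mm wide, 24 mm tall, standing loose on the worktop; origin at the centre of its underside.

How it is judged:
On the way, in this order (a step that is already met when the one before it is completed fails the run):
1. the guard is lifted (more than 0.35 rad) while the toggle is still off (below 0.12 rad) (value of joint guard above 0.35 rad and value of joint toggle below 0.12 rad), for 0.1 s.
2. the toggle is pushed over (beyond 0.34 rad) with the guard still up (more than 0.2 rad) (value of joint toggle above 0.34 rad and value of joint guard above 0.2 rad), for 0.1 s.
3. the guard is down again (below 0.05 rad) with the toggle on (value of joint toggle above 0.34 rad and value of joint guard below 0.05 rad), for 0.2 s.
At the end, for the whole second after the job is handed in: The toggle under the guard is over to the back (beyond 0.34 of 0.44 rad), the guard lies shut (below 0.05 rad), the box stands still within 20 mm of where it was, and the bare toggle is as found (below 0.15 rad) (all of step 3 and value of joint bare_toggle below 0.15 rad and distance of control_box from where it was at the start of the episode below 0.02 m and linear speed of control_box below 0.02 m/s); the robot touches nothing.
It fails at once if the taller box is pushed more than 20 mm, lifted or tipped (more than 0.1 rad) (distance of control_box from where it was at the start of the episode above 0.02 m or angle between control_box's own z axis and vertical above 0.1 rad).
It fails at once if the guard is gripped or forced (more than 18 N between the fingers and the guard) (contact force between the fingers and guard above 18 N).
It fails at once if the lower box is moved more than 20 mm, tipped, or its bare toggle moved (beyond 0.15 rad) (distance of low_box from where it was at the start of the episode above 0.02 m or angle between low_box's own z axis and vertical above 0.1 rad or value of joint bare_toggle above 0.15 rad).
It fails at once if a bystander is moved more than 20 mm, lifted or knocked over (distance of any of crucible, moisture_tin_0, petri_dish_0, beaker_100, sample_jar_0, dropper_vial_3, tape_roll from where it was at the start of the episode above 0.02 m or angle between any of crucible, moisture_tin_0, petri_dish_0, beaker_100, sample_jar_0, dropper_vial_3, tape_roll's own z axis and vertical above 0.3 rad).
It also fails if it takes over 35 s, if anything falls off the work surface, if the arm or the gripper's body presses on something with over 40 N, if the wrist force passes 120 N, or if a joint passes its speed limit or range.

## Robot

A 7-joint arm with a two-finger parallel gripper is mounted at the origin on a cart in front of the work surface, level with it; the furniture and walls round the work are solid. World frame = base frame: x ahead of the robot, y to its left, z up, the work surface at z = 0. Lengths are in m, angles in rad, forces in N, time in s.
With the tool pointing down it reaches from about 0.4 to 0.85 m from the base axis. Payload 4.5 kg.
Tool frame: the origin (TCP) lies on the centre line of the jaws, within the pads' length; the fingertips stand 14 mm ahead of it and the grasp point (between the pads) lies 5 mm behind it; y points along the fingers, z is the direction in which the jaws open and shut, and the axes are right-handed (so a half turn about y gives the same grasp; the last joint's range is limited). The gripper opens to 88 mm and grips with 3 to 60 N. Pads are 18 mm wide; open, the fingers measure 123 mm over their backs; the gripper's body (75 mm by 187 mm) begins 45 mm behind the grasp point.
Start: joints at [1.38, 0.689, -0.195, 1.565, 0.157, 0.902, -0.215], TCP at [0.139, -0.609, 0.253] pointing down, gripper open.
Joint ranges: [-3.01, 3.01], [-0.46, 2.08], [-1.47, 1.51], [0.13, 2.56], [-1, 4.14], [0.04, 2.09], [-2.66, 2.66]. Speed limits (rad/s): [2.57, 2.57, 3.14, 3.14, 3.14, 3.14, 3.14].

## Interface

Orientations are given as a unit quaternion [x, y, z, w].
In Python, from plant import get_state, imaging, job gives the robot as it stands.
- The arm moves only by the tool send_rows, never from a script. Its argument "motion" is a list that holds one entry, the list of rows, each a list of 7 numbers: the turn, a rotation vector about the tool's x, y, z scaled (see below), then the shift along the tool's x, y, z scaled (see below), then the gripper's target within -1 to 1 (shut at 1, half-way at 0, fully open at -1). In form: [[[rx, ry, rz, tx, ty, tz, gripper], ...]]. A call has exactly 5 rows; each row shifts and turns the commanded pose from where the row before left it, along the tool's axes as they then stand; what a row does not reach is not made up. The controller multiplies each number of a shift by 0.02 m and each number of a turn by 0.08 rad. A row lasts 1/12 s, in which the tool goes at most 41.7 mm and 7.16 degrees, less where a joint would pass 70% of its speed; a pose out of reach is approached as far as the arm can. A call with a number of a shift or a turn outside -1 to 1 is refused whole. A call with a gripper value outside its range is refused whole. The fingers move at their own pace and stop on an object; "force" is the grip in N (left out, the last holds). Time passes only in rows, so rows that do not move let the fingers close, or fill a call up. It gives the time, the measured TCP pose, the force and the opening at its end, in the units of the state.
- get_state(): the state, without advancing time (a new reading comes with each control period).
- imaging.snapshot(name): name is "scene" or "side" or "wrist"; returns a dict with "img" (420x560x3 uint8, red, green, blue), "camera_matrix" (3x3 intrinsics, pixels), "dist_coeffs" ([k1, k2, p1, p2, k3] as OpenCV has them; the pictures are not rectified), "R" (3x3) and "t" (3): a world point X has camera coordinates R X + t; the wrist camera has in their place "hand_eye" (4x4, takes a point from camera to tool coordinates, whose origin is the TCP and whose axes are the tool frame's). Camera axes: x right, y down, z forward; pixel columns grow to the right and rows downward; lengths in m; the calibration is good to about 2 mm. A picture is of the moment at which its call begins: read the wrist's pose just before it. There is no depth.
- job.finish_job(): hands the job in, once; it reports no verdict.
The state is a dict: "clock": time; "q": joint angles; "qd": joint speeds; "joint_torque": joint torques, N m; "tool_pos": TCP position; "eef_rot": TCP orientation; "contact_force": force on the tool from outside, world axes, zero at the start; "moment": the same for the moment, N m; "opening": opening from 0.0 (shut) to 1.0 (fully open).
Only numpy, scipy, OpenCV 4.12 (cv2) and the standard library are available. Lean on these libraries where they do the work, as an engineer would, in place of code of your own. Each camera call takes 0.05 s, during which the arm holds its last target.

## Working session

There is one attempt and no reset: what is moved stays moved. The work goes in short steps, Python scripts to look and compute and a tool call to move; the robot and the scene stay as the last step left them, time stands still between calls to the robot, and variables do not carry over. Pictures are saved under pics/ and viewed, and the job is handed in when it is done.

Besides the shell and the picture viewer there is one more tool, called after "Call:" as name(argument=value, ...) on one line, values as JSON. send_rows: Moves the arm, as the interface text tells. Its arguments: {"type":"object","properties":{"motion":{"type":"array"},"force":{"type":"number"}},"required":["motion"]}

```bash
ls; mkdir -p pics
python3 - <<'E'
from plant import get_state, imaging
import cv2
s=get_state(); print(s)
for n in ["scene","side","wrist"]:
    d=imaging.snapshot(n); cv2.imwrite(f"pics/{n}0.png",d["img"][:,:,::-1])
    print(n,{k:v for k,v in d.items() if k!="img"})
E
```

```text
pics
{'clock': 0.0, 'q': array([ 1.37980943,  0.68995438, -0.19450313,  1.56634558,  0.15733551,
        0.90248804, -0.21511203]), 'qd': array([ 0.00087192, -0.00115603,  0.00155751, -0.00012934,  0.00078052,
       -0.00128719,  0.0015357 ]), 'joint_torque': array([-9.25095810e-04, -5.27556074e+01, -1.26682576e+00, -1.53427219e+01,
       -5.26721694e-02,  6.58742632e-03,  1.78325699e-04]), 'tool_pos': array([ 0.13911714, -0.60870327,  0.2519278 ]), 'eef_rot': array([-0.07946698,  0.70326497, -0.7020182 ,  0.07920745]), 'contact_force': array([ 0.25077978, -0.41122173, -0.17263239]), 'moment': array([ 0.02324918, -0.01112216,  0.01808769]), 'opening': 1.000546145374082}
scene {'camera_matrix': array([[398.01336976,   0.        , 280.67530753],
       [  0.        , 398.01336976, 212.87534353],
       [  0.        ,   0.        ,   1.        ]]), 'dist_coeffs': array([-0.01332323,  0.        ,  0.        ,  0.        ,  0.        ]), 'R': array([[ 0.85598017, -0.51669607, -0.01797551],
       [-0.38600218, -0.61556407, -0.6870831 ],
       [ 0.34394806,  0.5950681 , -0.72635645]]), 
[... 442 characters left out ...]
-0.76455375, -0.6211608 ]]), 't': array([0.53223937, 0.1375509 , 1.08536452])}
wrist {'camera_matrix': array([[354.5124471 ,   0.        , 280.87688892],
       [  0.        , 354.5124471 , 209.65721144],
       [  0.        ,   0.        ,   1.        ]]), 'dist_coeffs': array([-0.07315434,  0.        ,  0.        ,  0.        ,  0.        ]), 'hand_eye': array([[ 7.64199308e-04,  9.46037628e-01,  3.24055893e-01,
        -8.57509150e-02],
       [ 1.06377474e-03, -3.24056573e-01,  9.46037106e-01,
        -1.33160468e-01],
       [ 9.99999142e-01, -3.78238428e-04, -1.25401474e-03,
        -1.59099282e-04],
       [ 0.00000000e+00,  0.00000000e+00,  0.00000000e+00,
         1.00000000e+00]])}
```

View pics/scene0.png

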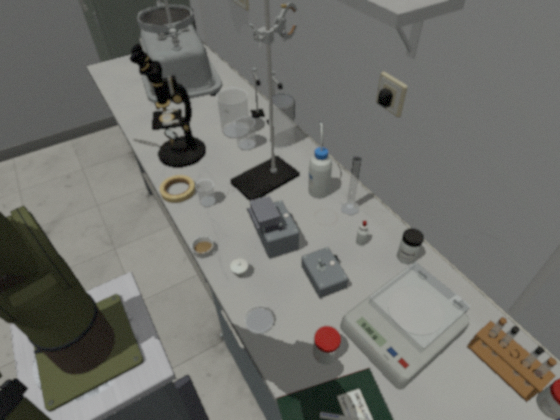

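View pics/side0.png

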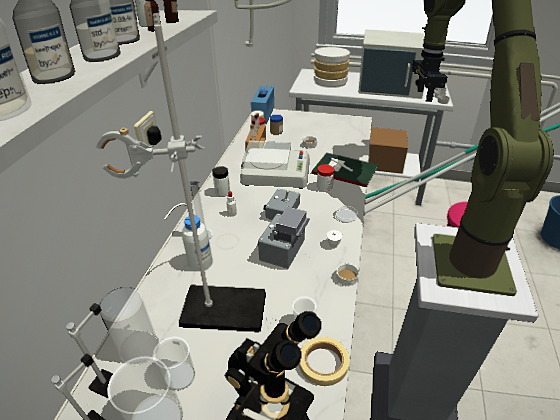

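View pics/wrist0.png

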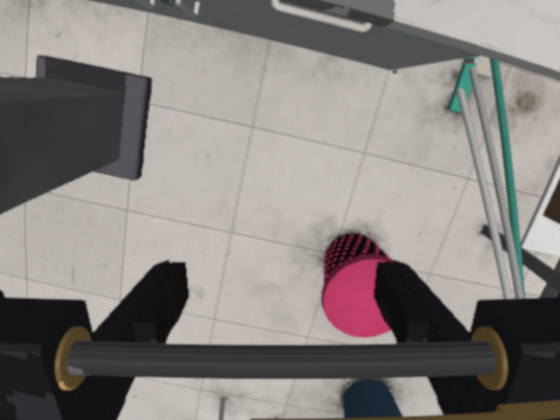

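The scene view shows the taller box near (272,222) and the low box near (325,270). In the side view they are near (283,238) and (285,205). I'll zoom in.

Run:
```python
import cv2
a=cv2.imread("pics/scene0.png")[170:310,180:360]; cv2.imwrite("pics/sc_z.png",cv2.resize(a,None,fx=4.2,fy=4.2,interpolation=cv2.INTER_CUBIC))
a=cv2.imread("pics/side0.png")[160:290,210:380]; cv2.imwrite("pics/si_z.png",cv2.resize(a,None,fx=4.5,fy=4.5,interpolation=cv2.INTER_CUBIC))
```

```text
(no output)
```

View pics/sc_z.png

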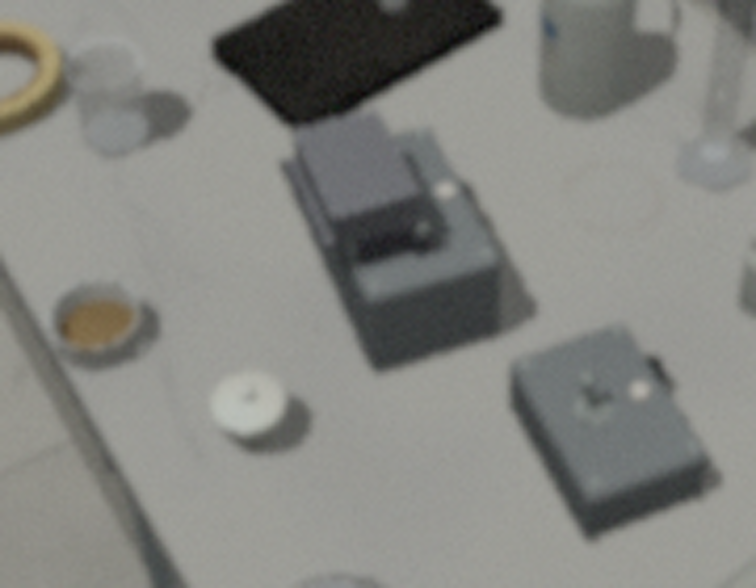

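View pics/si_z.png

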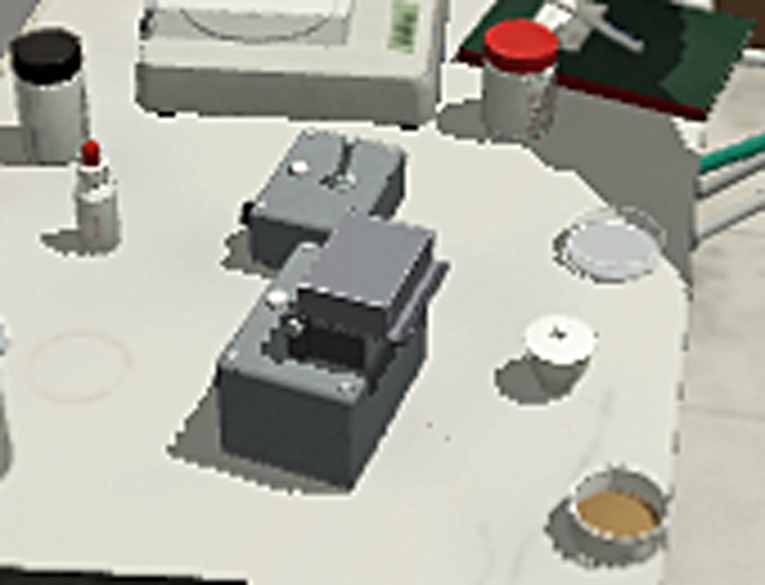

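```bash
cat > h.py <<'E'
import numpy as np, cv2
from plant import get_state, imaging
from scipy.spatial.transform import Rotation as Ro
def ray(d,uv):
    p=cv2.undistortPoints(np.array([[uv]],float),d["camera_matrix"],d["dist_coeffs"])[0,0]
    R=d["R"];c=-R.T@d["t"]; return c,R.T@np.array([p[0],p[1],1])
def onplane(d,uv,z):
    c,v=ray(d,uv); return c+v*(z-c[2])/v[2]
def tri(d1,u1,d2,u2):
    c1,v1=ray(d1,u1);c2,v2=ray(d2,u2)
    s=np.linalg.lstsq(np.c_[v1,-v2],c2-c1,rcond=None)[0]
    a=c1+s[0]*v1;b=c2+s[1]*v2; return (a+b)/2,np.linalg.norm(a-b)
E
python3 - <<'E'
from h import *
np.set_printoptions(precision=4,suppress=True)
A=imaging.snapshot("scene");B=imaging.snapshot("side")
sc=lambda x,y:(180+(x+.5)/4.2-.5,170+(y+.5)/4.2-.5)
si=lambda x,y:(210+(x+.5)/4.5-.5,160+(y+.5)/4.5-.5)
gs=[(295,148),(378,112),(425,190),(342,220)] # F+y, B+y, B-y, F-y
gi=[(388,310),(297,288),(350,208),(437,230)]
for a,b in zip(gs,gi):
    print("guard",onplane(A,sc(*a),.133),onplane(B,si(*b),.133),tri(A,sc(*a),B,si(*b)))
print("box sc z0",onplane(A,sc(378,368),0),onplane(A,sc(498,325),0))
print("box sc z80",[onplane(A,sc(*p),.08) for p in [(365,303),(498,262),(432,130),(288,160)]])
print("box si z0",[onplane(B,si(*p),.0) for p in [(352,488),(222,447)]])
print("box si z80",[onplane(B,si(*p),.08) for p in [(350,394),(220,367)]])
for n,a,b in [("lowB-toggle",(597,395),(347,145)),("cruc",(250,395),(560,335))]: print(n,tri(A,sc(*a),B,si(*b)))
print("low sc z50",[onplane(A,sc(*p),.05) for p in [(513,372),(625,328),(708,458),(592,500)]])
print("toggle tip",tri(A,sc(425,228),B,si(293,325)))
E
```

```text
guard [0.4768 0.0855 0.133 ] [0.4839 0.1022 0.133 ] (array([0.483 , 0.0936, 0.1246]), np.float64(0.005178546674495478))
guard [0.5357 0.0858 0.133 ] [0.5384 0.0936 0.133 ] (array([0.5386, 0.0895, 0.1291]), np.float64(0.0018143589316886445))
guard [0.5261 0.013  0.133 ] [0.5239 0.0134 0.133 ] (array([0.525 , 0.0128, 0.133 ]), np.float64(0.0020845021497535605))
guard [0.4723 0.0183 0.133 ] [0.4688 0.0243 0.133 ] (array([0.4712, 0.0201, 0.1304]), np.float64(0.0038682012221437022))
box sc z0 [0.482  0.0029 0.    ] [ 0.5664 -0.0083 -0.    ]
box sc z80 [array([ 0.4721, -0.0046,  0.08  ]), array([ 0.5577, -0.0198,  0.08  ]), array([0.5831, 0.1002, 0.08  ]), array([0.489 , 0.1265, 0.08  ])]
box si z0 [array([0.5017, 0.1163, 0.    ]), array([0.5879, 0.0982, 0.    ])]
box si z80 [array([0.5024, 0.1187, 0.08  ]), array([0.5818, 0.1114, 0.08  ])]
lowB-toggle (array([ 0.5547, -0.1311,  0.0749]), np.float64(0.0019368118898175195))
cruc (array([ 0.3917, -0.0016,  0.0412]), np.float64(0.00019160438191350812))
low sc z50 [array([ 0.5323, -0.0764,  0.05  ]), array([ 0.6092, -0.0847,  0.05  ]), array([ 0.5939, -0.1873,  0.05  ]), array([ 0.5209, -0.1753,  0.05  ])]
toggle tip (array([0.5489, 0.0452, 0.0592]), np.float64(0.010041541877976755))
```

Run:
```python
from h import *
np.set_printoptions(precision=4,suppress=True)
s=get_state();print(Ro.from_quat(s["eef_rot"]).as_matrix())
A=imaging.snapshot("scene");B=imaging.snapshot("side")
for n,p in dict(standbase=(275,172),beaker=(207,202),beaker_b=(205,190),tin=(203,248),petri=(260,322),jar=(327,355),vial=(362,240),tape=(178,190),crucible=(240,270)).items(): print(n,onplane(A,p,0))
```

```text
[[-0.9748 -0.0002  0.2231]
 [-0.2231  0.0008 -0.9748]
 [ 0.0001 -1.     -0.0008]]
standbase [ 0.6724  0.297  -0.    ]
beaker [ 0.4242  0.2878 -0.    ]
beaker_b [0.4407 0.3408 0.    ]
tin [0.3414 0.1277 0.    ]
petri [ 0.3669 -0.1507  0.    ]
jar [ 0.4547 -0.2994  0.    ]
vial [ 0.7306 -0.0815  0.    ]
tape [0.3678 0.3868 0.    ]
crucible [0.3948 0.0078 0.    ]
```

Call:
send_rows(motion=[[[0,0.96,0,-0.5,0,-0.5,1],[0,0.96,0,-0.5,0,-0.5,1],[0,0.96,0,-0.5,0,-0.5,1],[0,0.96,0,-0.5,0,-0.5,1],[0,0.96,0,-0.5,0,-0.5,1]]], force=5)

```text
clock: 0.77
tool_pos: [0.1856, -0.5555, 0.2528]
eef_rot: [0.058, 0.705, -0.705, -0.058]
contact_force: [0.4, 0.6, 0.6]
opening: 0.643
```

Call:
send_rows(motion=[[[0,0,0,-1,0,-1,1],[0,0,0,-1,0,-1,1],[0,0,0,-1,0,-1,1],[0,0,0,-1,0,-1,1],[0,0,0,-1,0,-1,1]]])

```text
clock: 1.18
tool_pos: [0.301, -0.4724, 0.2528]
eef_rot: [-0.056, -0.705, 0.705, 0.056]
contact_force: [0.4, 0.1, 0.4]
opening: 0.268
```

Call:
send_rows(motion=[[[0,0,0,-1,0,-1,1],[0,0,0,-1,0,-1,1],[0,0,0,-1,0,-1,1],[0,0,0,-1,0,-1,1],[0,0,0,-1,0,-1,1]]])

```text
clock: 1.6
tool_pos: [0.4157, -0.3894, 0.2528]
eef_rot: [-0.056, -0.705, 0.705, 0.056]
contact_force: [0.5, -0.3, -0.6]
opening: 0.007
```

Call:
send_rows(motion=[[[0,0,0,0.2,0,-1,1],[0,0,0,0.2,0,-1,1],[0,0,0,0.2,0,-1,1],[0,0,0,0.2,0,-1,1],[0,0,0,0.2,0,-1,1]]])

```text
clock: 2.02
tool_pos: [0.4106, -0.2875, 0.2528]
eef_rot: [-0.056, -0.705, 0.705, 0.056]
contact_force: [1.0, -0.4, -0.1]
opening: 0.007
```

Call:
send_rows(motion=[[[0,0,0,0.2,0,-1,1],[0,0,0,0.2,0,-1,1],[0,0,0,0.2,0,-1,1],[0,0,0,0.2,0,-1,1],[0,0,0,0.2,0,-1,1]]])

```text
clock: 2.43
tool_pos: [0.4068, -0.1856, 0.2529]
eef_rot: [-0.056, -0.705, 0.705, 0.056]
contact_force: [0.6, -1.0, -0.9]
opening: 0.002
```

Call:
send_rows(motion=[[[0,0,0,0.2,0,-1,1],[0,0,0,0.2,0,-1,1],[0,0,0,0.2,0,-1,1],[0,0,0,0.2,0,-1,1],[0,0,0,0.2,0,-1,1]]])

```text
clock: 2.85
tool_pos: [0.4029, -0.0837, 0.2529]
eef_rot: [0.056, 0.705, -0.705, -0.056]
contact_force: [-0.8, 0.5, -0.1]
opening: 0.005
```

Call:
send_rows(motion=[[[0,0,0,0.2,0,-1,1],[0,0,0,0.2,0,-1,1],[0,0,0,0.2,0,-1,1],[0,0,0,0.2,0,-1,1],[0,0,0,0.2,0,-1,1]]])

```text
clock: 3.27
tool_pos: [0.399, 0.0183, 0.2529]
eef_rot: [0.056, 0.705, -0.705, -0.056]
contact_force: [0.7, -0.5, 0.5]
opening: 0.007
```

Call:
send_rows(motion=[[[0,0,1,0,0,-0.5,1],[0,0,1,0,0,-0.5,1],[0,0,1,0,0,-0.5,1],[0,0,1,0,0,-0.5,1],[0,0,1,0,0,-0.5,1]]])

```text
clock: 3.68
tool_pos: [0.4081, 0.0529, 0.2568]
eef_rot: [-0.169, -0.681, 0.711, -0.056]
contact_force: [1.8, -0.5, -0.6]
opening: 0.004
```

Run:
```python
from h import *
s=get_state();print(s["q"],s["tool_pos"],s["eef_rot"])
d=imaging.snapshot("wrist");cv2.imwrite("pics/w1.png",d["img"][:,:,::-1])
```

```text
[-0.61911904  0.37613013  0.34918693  2.43897792  0.46531667  0.07415629
 -2.50262051] [0.4081276  0.05285073 0.25676674] [-0.16893445 -0.68063024  0.71067448 -0.05608401]
```

View pics/w1.png

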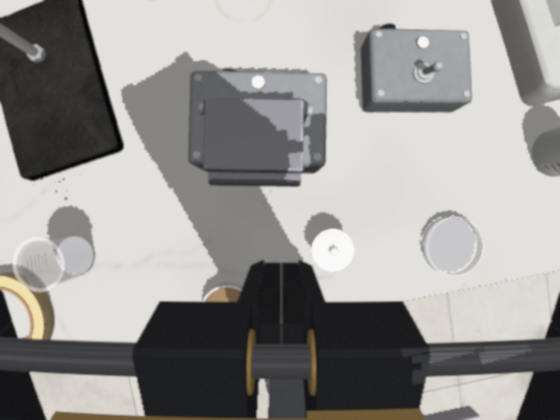

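```bash
cat >> h.py <<'E'
def wd():
    s=get_state(); d=imaging.snapshot("wrist")
    T=np.eye(4);T[:3,:3]=Ro.from_quat(s["eef_rot"]).as_matrix();T[:3,3]=s["tool_pos"]
    C=T@d["hand_eye"]; d["R"]=C[:3,:3].T; d["t"]=-C[:3,:3].T@C[:3,3]; return s,d
E
python3 - <<'E'
from h import *
np.set_printoptions(precision=4,suppress=True)
s,d=wd();print(s["q"],Ro.from_quat(s["eef_rot"]).as_matrix())
a=d["img"][50:210,170:350,::-1]; cv2.imwrite("pics/w1z.png",cv2.resize(a,None,fx=3.5,fy=3.5,interpolation=cv2.INTER_CUBIC))
E
```

```text
[-0.6261  0.3762  0.3518  2.4391  0.4747  0.0727 -2.514 ] [[-0.9364  0.3118 -0.1608]
 [ 0.1475 -0.066  -0.9869]
 [-0.3183 -0.9478  0.0158]]
```

View pics/w1z.png

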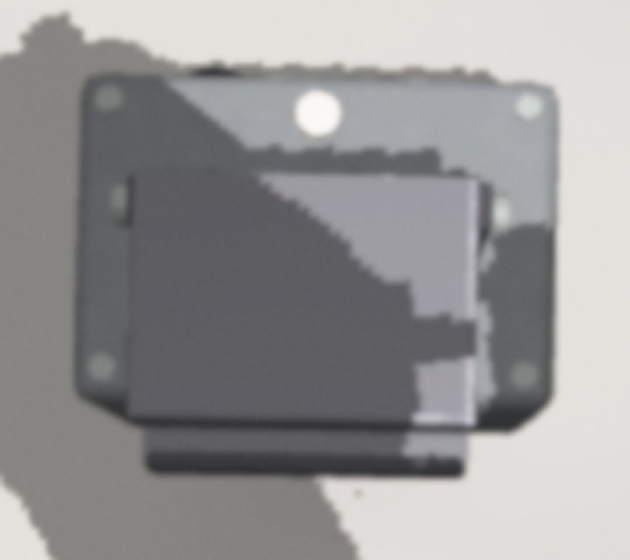

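Run:
```python
from h import *
np.set_printoptions(precision=4,suppress=True)
s,d=wd()
f=lambda x,y:(170+(x+.5)/3.5-.5,50+(y+.5)/3.5-.5)
g=[onplane(d,f(*p),.133) for p in [(131,172),(478,178),(478,424),(128,416)]]
l=[onplane(d,f(*p),.1085) for p in [(147,472),(464,473)]]
t=[onplane(d,f(*p),.08) for p in [(86,76),(555,82)]]
print("guard",g,np.mean(g,0));print("lip",l,np.mean(l,0));print("back top corners",t,np.mean(t,0))
for a,b in [(g[0],g[1]),(g[3],g[2]),(l[0],l[1]),(t[0],t[1])]:
    v=a-b; print("yaw",np.arctan2(-v[0],v[1]),np.linalg.norm(v))
```

```text
guard [array([0.5404, 0.09  , 0.133 ]), array([0.5267, 0.0133, 0.133 ]), array([0.472 , 0.0223, 0.133 ]), array([0.4862, 0.0992, 0.133 ])] [0.5063 0.0562 0.133 ]
lip [array([0.4754, 0.1011, 0.1085]), array([0.4629, 0.025 , 0.1085])] [0.4691 0.063  0.1085]
back top corners [array([0.5859, 0.1055, 0.08  ]), array([ 0.5645, -0.0187,  0.08  ])] [0.5752 0.0434 0.08  ]
yaw -0.17630922584115646 0.07791438786294327
yaw -0.18290740761781632 0.07823326238915027
yaw -0.16342266084551058 0.07706423626664327
yaw -0.1706757050865875 0.12604707002922502
```

Call:
send_rows(motion=[[[0,0,0,0.15,0.85,-0.1,1],[0,0,0,0.15,0.85,-0.1,1],[0,0,0,0.15,0.85,-0.1,1],[0,0,0,0.15,0.85,-0.1,1],[0,0,0,0.15,0.85,-0.1,1]]])

```text
clock: 4.25
tool_pos: [0.4399, 0.0647, 0.2082]
eef_rot: [-0.154, -0.678, 0.718, -0.037]
contact_force: [0.4, -0.6, 0.3]
opening: 0.009
```

```bash
cat > st.py <<'E'
from h import *
np.set_printoptions(precision=4,suppress=True)
s=get_state();R=Ro.from_quat(s["eef_rot"]).as_matrix()
H=np.array([.5335,.0515,.106]);y=-.17
F=np.array([np.cos(y),np.sin(y),0]);L=np.array([-np.sin(y),np.cos(y),0])
c=s["tool_pos"]+.014*R[:,1]-.009*R[:,0]; v=c-H
print("q",s["q"]);print("tcp",s["tool_pos"],"F",s["contact_force"],"t",s["clock"])
print("tilt",np.degrees(np.arccos(-R[2,1])),"tip corner u,lat,w mm",v@F*1e3,v@L*1e3,(c[2]-.08)*1e3,"yaw z",np.arctan2(R[0,2],-R[1,2]), "roll",R[2,2])
for n,D in [("fwd",F),("left",L),("up",np.array([0,0,1.]))]: print(n,"10mm ->",R.T@D*.5)
E
python3 st.py
```

```text
q [-0.5415  0.5236  0.2671  2.3694  0.5889  0.0447 -2.6476]
tcp [0.4399 0.0647 0.2082] F [ 0.4191 -0.559   0.3457] t 4.25
tilt 15.787221463074491 tip corner u,lat,w mm -82.0133263905963 -3.174731018637584 117.1864109545868 yaw z -0.17189881197385473 roll 0.033101959355694675
fwd 10mm -> [-0.4814  0.1351 -0.0009]
left 10mm -> [-0.0036 -0.0162 -0.4997]
up 10mm -> [-0.135  -0.4811  0.0166]
```

```bash
cat > fk.py <<'E'
import numpy as np, itertools
from scipy.spatial.transform import Rotation as Ro
from scipy.optimize import least_squares
D=[([1.37980943,0.68995438,-0.19450313,1.56634558,0.15733551,0.90248804,-0.21511203],[.13911714,-.60870327,.2519278],[-0.07946698,0.70326497,-0.7020182,0.07920745]),
([-0.6261,0.3762,0.3518,2.4391,0.4747,0.0727,-2.514],[.4081,.0529,.2568],[-0.16893445,-0.68063024,0.71067448,-0.05608401]),
([-0.5415,0.5236,0.2671,2.3694,0.5889,0.0447,-2.6476],[.4399,.0647,.2082],[-.154,-.678,.718,-.037])]
E
cat > fit.py <<'E'
from fk import *
# orientation: R = Rz(s1 q1+o) Ry(q2) Rz(s3 q3) Ry(q4) Rz(s5 q5) Ry(q6) Rz(s7 q7) * C
rz=lambda a:Ro.from_euler('z',a);ry=lambda a:Ro.from_euler('y',a)
res=[]
for s in itertools.product([1,-1],repeat=6):
    s1,s3,s4,s5,s6,s7=s
    Cs=[]
    for off in (0,):
        for q,p,o in D:
            R=rz(s1*q[0])*ry(q[1])*rz(s3*q[2])*ry(s4*q[3])*rz(s5*q[4])*ry(s6*q[5])*rz(s7*q[6])
            Cs.append(R)
        # want A*R_i*C = O_i ; A = Rz(a)
        def f(x): return np.concatenate([((rz(x[0])*Cs[i]*Ro.from_rotvec(x[1:4])).inv()*Ro.from_quat(D[i][2])).as_rotvec() for i in range(3)])
        best=min((least_squares(f,[a,*r]) for a in (0,1.5,3,-1.5) for r in ([0,0,0],[1.5,0,0],[-1.5,0,0],[0,2,0],[1,1,1])),key=lambda r:r.cost)
        res.append((best.cost,s,best.x))
res.sort(key=lambda r:r[0])
for r in res[:4]: print(r)
E
python3 fit.py
```

```text
(np.float64(5.244271909145584e-06), (-1, -1, 1, -1, 1, -1), array([-0.00220955,  1.20888703, -1.21021417, -1.21025478]))
(np.float64(0.021349213766013397), (1, -1, 1, 1, 1, 1), array([ 0.59952372, -1.66149258, -2.27407086, -2.68542528]))
(np.float64(0.04481031709605362), (-1, 1, 1, 1, 1, -1), array([-1.64180942, -0.74357055, -2.46347272, -2.45147173]))
(np.float64(0.18664673584932046), (-1, 1, 1, -1, 1, 1), array([-0.84130985,  0.31707918, -2.1994318 , -1.79349806]))
```

```bash
cat >> fk.py <<'E'
rz=lambda a:Ro.from_euler('z',a);ry=lambda a:Ro.from_euler('y',a)
C=Ro.from_rotvec(np.array([1,-1,-1])*2*np.pi/3/np.sqrt(3))
def frames(q):
    A=rz(-q[0])*ry(q[1])*rz(-q[2]);B=A*ry(q[3])*rz(-q[4]);E=B*ry(q[5])*rz(-q[6]);return A,B,E
E
python3 - <<'E'
from fk import *
np.set_printoptions(precision=4,suppress=True)
def lin(cols):
    M=[];y=[]
    for q,p,o in D:
        A,B,E=frames(q)
        M.append(np.c_[[0,0,1],A.apply([0,0,1]),B.apply([0,0,1]),E.apply([0,0,1]),A.apply([1,0,0]),(A*ry(q[3])).apply([1,0,0]),(B*ry(q[5])).apply([1,0,0])][:,cols]);y+=p
    x,r,k,s=np.linalg.lstsq(np.vstack(M),y,rcond=None);print(cols,x,np.vstack(M)@x-y,s)
lin([0,1,2,3]);lin([0,1,2,3,4,5]);lin([0,1,2,3,4,5,6]);lin([0,1,2,3,6])
E
```

```text
[0, 1, 2, 3] [0.5197 0.518  0.3623 0.4338] [ 0.0442  0.0288  0.0085  0.0119  0.0248 -0.0044 -0.0007  0.0199 -0.004 ] [3.2016 1.2453 0.3924 0.2114]
[0, 1, 2, 3, 4, 5] [ 0.5879  0.8312  0.4011  0.852  -0.2463  0.0377] [ 0.0082  0.0037  0.0005 -0.0079 -0.0051 -0.0054  0.0096  0.0039  0.0048] [3.4057 2.411  0.5567 0.4802 0.1942 0.1006]
[0, 1, 2, 3, 4, 5, 6] [ 0.6338  0.8413  0.4106  0.9136 -0.2775  0.0454 -0.0156] [ 0.0078  0.0035  0.0004 -0.0068 -0.0057 -0.0063  0.0086  0.0049  0.0059] [3.4076 2.8884 0.7376 0.549  0.423  0.1439 0.0267]
[0, 1, 2, 3, 6] [0.3041 0.7242 0.3397 0.4037 0.1002] [ 0.0189  0.0065 -0.0037 -0.0123  0.0002  0.004   0.0131 -0.0031 -0.0003] [3.207  2.0605 0.5718 0.349  0.1435]
```

Call:
send_rows(motion=[[[0,0,-1,-0.2,-0.85,0,1],[0,0,-1,-0.2,-0.85,0,1],[0,0,-1,-0.1,-0.85,0,1],[0,0,-1,0,-0.85,0,1],[0,0,-1,0,-0.85,0,1]]])

```text
clock: 4.67
tool_pos: [0.4366, 0.0676, 0.2791]
eef_rot: [-0.034, -0.696, 0.712, 0.089]
contact_force: [0.7, -0.5, -0.7]
opening: 0.002
```

```bash
cat > cone.py <<'E'
from fk import *
from plant import get_state
np.set_printoptions(precision=4,suppress=True)
s=get_state();q=s["q"];A,B,E=frames(q)
T=Ro.from_quat(s["eef_rot"])
print("t",s["clock"],"q",q,"tcp",s["tool_pos"]);print("resid",((E*C).inv()*T).magnitude())
fa=(A*ry(q[3])).apply([0,0,1]); print("forearm dir",fa,"tooly",T.apply([0,1,0]))
print("j5+ rotvec tool:",T.inv().apply(-fa)); print("j7+:",T.inv().apply(-E.apply([0,0,1])))
open("log.txt","a").write(repr((list(q),list(s["tool_pos"]),list(s["eef_rot"])))+"\n")
E
python3 cone.py
```

```text
t 4.6667 q [ 0.0091  0.4673 -0.3923  1.9846  0.2208  0.8155 -2.2561] tcp [0.4366 0.0676 0.2791]
resid 5.995044712197742e-16
forearm dir [ 0.5774  0.3448 -0.7401] tooly [-0.0807 -0.0158 -0.9966]
j5+ rotvec tool: [ 0.5637 -0.6855  0.4608]
j7+: [ 0. -1.  0.]
```

Run:
```python
from fk import *
np.set_printoptions(precision=4,suppress=True)
D+= [eval(l) for l in open("log.txt")]
X=np.eye(3)
def cols(q):
    R1=rz(-q[0]);A0=R1*ry(q[1]);A,B,E=frames(q);B0=A*ry(q[3]);E0=B*ry(q[5])
    return np.c_[X[2],R1.apply(X[0]),R1.apply(X[1]),A0.apply(X[2]),A.apply(X[0]),A.apply(X[1]),B0.apply(X[0]),B0.apply(X[1]),B0.apply(X[2]),E0.apply(X[0]),E0.apply(X[1]),E0.apply(X[2])]
def lin(c):
    M=np.vstack([cols(q)[:,c] for q,p,o in D]);y=np.concatenate([p for q,p,o in D])
    x,r,k,s=np.linalg.lstsq(M,y,rcond=None);print(c,x,"max",np.abs(M@x-y).max(),s[-1])
lin([0,3,8,11]);lin([0,1,3,8,11]);lin([0,2,3,8,11]);lin([0,1,3,4,6,8,11]);lin([0,1,3,4,6,8,9,11]);lin([0,2,3,5,7,8,10,11]);lin([0,3,8,9,11]);lin([0,3,4,8,11]);lin([0,1,3,8,9,11]);lin([0,3,6,8,11])
```

```text
[0, 3, 8, 11] [0.445  0.5573 0.3371 0.4137] max 0.040571987815957056 0.22733311330042788
[0, 1, 3, 8, 11] [ 0.3888 -0.0447  0.6399  0.3397  0.4273] max 0.04290081134321941 0.15373998309630796
[0, 2, 3, 8, 11] [ 0.3204 -0.049   0.5628  0.3508  0.2797] max 0.00543341437533601 0.20565101992003054
[0, 1, 3, 4, 6, 8, 11] [ 0.5415  0.0337  0.6151 -0.0917  0.032   0.396   0.5421] max 0.04084460571018289 0.08206283343381117
[0, 1, 3, 4, 6, 8, 9, 11] [0.4541 0.1129 0.5698 0.0157 0.0474 0.3658 0.1136 0.3726] max 0.024323751027163637 0.0816197652912243
[0, 2, 3, 5, 7, 8, 10, 11] [ 0.3496 -0.0179  0.5618 -0.014  -0.014   0.3457 -0.0005  0.3128] max 0.0010708298346614395 2.4439625062065754e-16
[0, 3, 8, 9, 11] [0.3011 0.707  0.3523 0.0876 0.3821] max 0.026429721291683084 0.19208343368551808
[0, 3, 4, 8, 11] [ 0.4607  0.6462 -0.0894  0.3811  0.5147] max 0.041086754144465276 0.2069739182629653
[0, 1, 3, 8, 9, 11] [0.3427 0.0536 0.6348 0.352  0.1033 0.3602] max 0.021105190606691887 0.15373998307395845
[0, 3, 6, 8, 11] [0.4802 0.5839 0.0296 0.3516 0.4461] max 0.04506070461943415 0.19786770872719148
```

```bash
cat >> fk.py <<'E'
X=np.eye(3)
PRM=np.array([0.3496,-0.0179,0.5618,-0.014,-0.014,0.3457,-0.0005,0.3128])
def fkp(q):
    R1=rz(-q[0]);A0=R1*ry(q[1]);A,B,E=frames(q);B0=A*ry(q[3]);E0=B*ry(q[5])
    M=np.c_[X[2],R1.apply(X[1]),A0.apply(X[2]),A.apply(X[1]),B0.apply(X[1]),B0.apply(X[2]),E0.apply(X[1]),E0.apply(X[2])]
    return M@PRM, E*C
LO=np.array([-3.01,-.46,-1.47,.13,-1,.04,-2.66]);HI=np.array([3.01,2.08,1.51,2.56,4.14,2.09,2.66])
def pose(u,w,beta,yaw=-.17,lat=0,H=(.5335,.0515)):
    F=np.array([np.cos(yaw),np.sin(yaw),0]);L=np.array([-np.sin(yaw),np.cos(yaw),0]);Z=X[2]
    y=F*np.sin(beta)-Z*np.cos(beta); x=-(F*np.cos(beta)+Z*np.sin(beta)); z=np.cross(x,y)
    R=np.c_[x,y,z]; c=np.array([*H,.08])+F*u+L*lat+Z*w
    return c-.014*y+.009*x, Ro.from_matrix(R)
def ik(p,R,q0):
    def f(q):
        a,b=fkp(q); return np.r_[(a-p)*3,(b.inv()*R).as_rotvec(),(q-(LO+HI)/2)*1e-4]
    r=least_squares(f,np.clip(q0,LO+1e-3,HI-1e-3),bounds=(LO+.03,HI-.03)); return r.x,np.abs(r.fun[:6]).max()
E
python3 - <<'E'
from fk import *
np.set_printoptions(precision=2,suppress=True)
rng=np.random.default_rng(0)
for b in (15,25,35,45):
  for n,(u,w) in dict(hook=(-.056,-.004),push=(-.031,.043)).items():
    p,R=pose(u,w,np.radians(b)); sols=[]
    for k in range(25):
        q,e=ik(p,R,rng.uniform(LO,HI))
        if e<2e-3 and not any(np.abs(q-s).max()<.3 for s in sols): sols.append(q)
    print(b,n,p);[print("   ",s) for s in sols]
E
```

```text
Traceback (most recent call last):
  File "fk.py", line 26, in ik
    r=least_squares(f,np.clip(q0,LO+1e-3,HI-1e-3),bounds=(LO+.03,HI-.03)); return r.x,np.abs(r.fun[:6]).max()
ValueError: Initial guess is outside of provided bounds
```

```bash
sed -i 's/LO+1e-3,HI-1e-3/LO+.035,HI-.035/' fk.py
python3 - <<'E'
from fk import *
np.set_printoptions(precision=2,suppress=True)
rng=np.random.default_rng(0)
for b in (15,25,35,45):
  for n,(u,w) in dict(hook=(-.056,-.004),push=(-.031,.043)).items():
    p,R=pose(u,w,np.radians(b)); sols=[]
    for k in range(25):
        q,e=ik(p,R,rng.uniform(LO,HI))
        if e<2e-3 and not any(np.abs(q-s).max()<.3 for s in sols): sols.append(q)
    print(b,n,p);[print("   ",s) for s in sols]
E
```

```text
15 hook [0.47 0.06 0.09]
    [-0.33  0.82  0.04  2.38  2.82  0.3   1.41]
15 push [0.49 0.06 0.13]
    [-0.37  0.71  0.13  2.29  2.88  0.1   1.38]
25 hook [0.46 0.06 0.08]
    [-0.36  0.89 -0.05  2.53  2.74  0.7   1.39]
25 push [0.49 0.06 0.13]
    [-0.38  0.75  0.05  2.45  2.74  0.47  1.45]
35 hook [0.46 0.06 0.08]
35 push [0.49 0.06 0.13]
45 hook [0.46 0.06 0.08]
45 push [0.49 0.06 0.13]
```

```bash
cat > plan.py <<'E'
import sys
from fk import *
from plant import get_state
np.set_printoptions(precision=3,suppress=True)
s=get_state();q=s["q"]
u,w,b=[float(a) for a in sys.argv[1:4]]
p,R=pose(u/1e3,w/1e3,np.radians(b))
qg,e=ik(p,R,np.array([-.35,.8,0,2.4,2.8,.5,1.4]))
print("t",s["clock"],"q",q,"goal",qg,"err",e,"tcp",s["tool_pos"],"F",s["contact_force"])
print("fk err mm",(fkp(q)[0]-s["tool_pos"])*1e3)
open("log.txt","a").write(repr((list(q),list(s["tool_pos"]),list(s["eef_rot"])))+"\n")
path=[fkp(q+(qg-q)*k) for k in np.linspace(0,1,11)]
print("path",np.array([a for a,_ in path])[::2].tolist() if 0 else np.array([np.r_[a,r.apply([0,1,0])] for a,r in path])[::2])
# step size for a call
def d(f):
    a,r=fkp(q+(qg-q)*f); a0,r0=fkp(q); a=a-a0
    rv=(r0.inv()*r).as_rotvec()/.08/5; 
    tr=(r0.inv()*Ro.from_rotvec((r0.inv()*r).as_rotvec()/2).inv() if 0 else (r0*Ro.from_rotvec((r0.inv()*r).as_rotvec()/2)).inv()).apply(a)/.02/5
    return np.r_[rv,tr]
f=1.
while np.abs(d(f)).max()>.97 or np.linalg.norm(d(f)[:3])*.08>.12: f*=.97
print("frac",f,"row",d(f))
E
python3 plan.py -90 70 20
```

```text
t 4.6667 q [ 0.009  0.467 -0.392  1.985  0.221  0.815 -2.256] goal [-0.435  0.645  0.064  2.507  2.695  0.339  1.457] err 1.4540908074844873e-08 tcp [0.437 0.068 0.279] F [ 0.713 -0.547 -0.704]
fk err mm [ 0.184  0.055 -0.329]
path [[ 0.437  0.068  0.279 -0.081 -0.016 -0.997]
 [ 0.47  -0.01   0.251  0.088 -0.287 -0.954]
 [ 0.508 -0.035  0.24   0.289 -0.38  -0.878]
 [ 0.526 -0.012  0.224  0.435 -0.315 -0.843]
 [ 0.501  0.033  0.194  0.456 -0.174 -0.873]
 [ 0.432  0.069  0.16   0.337 -0.058 -0.94 ]]
frac 0.06853503129613378 row [ 0.281 -0.957  0.117 -0.094  0.148  0.311]
```

```bash
python3 plan.py -80 130 18
```

```text
t 4.6667 q [ 0.009  0.467 -0.392  1.985  0.221  0.815 -2.256] goal [-0.482  0.483  0.175  2.39   1.584  0.07   2.63 ] err 0.0003348210636275445 tcp [0.437 0.068 0.279] F [ 0.713 -0.547 -0.704]
fk err mm [ 0.184  0.055 -0.329]
path [[ 0.437  0.068  0.279 -0.081 -0.016 -0.997]
 [ 0.465  0.029  0.26   0.071 -0.157 -0.985]
 [ 0.488  0.015  0.251  0.211 -0.214 -0.954]
 [ 0.496  0.022  0.244  0.311 -0.197 -0.93 ]
 [ 0.482  0.043  0.234  0.347 -0.131 -0.929]
 [ 0.442  0.067  0.22   0.305 -0.052 -0.951]]
frac 0.06448461094653227 row [ 0.138 -0.949  0.12  -0.095  0.079  0.146]
```

Call:
send_rows(motion=[[[0.28,-0.96,0.12,-0.1,0.1,0.3,1],[0.28,-0.96,0.12,-0.1,0.1,0.3,1],[0.28,-0.96,0.12,-0.1,0.1,0.3,1],[0.28,-0.96,0.12,-0.1,0.1,0.3,1],[0.28,-0.96,0.12,-0.1,0.1,0.3,1]]])

```text
clock: 5.08
tool_pos: [0.4459, 0.0361, 0.2688]
eef_rot: [0.091, -0.656, 0.746, -0.062]
contact_force: [-0.6, 0.3, 0.7]
opening: 0.001
```

```bash
python3 plan.py -90 70 22
```

```text
t 5.0833 q [ 0.01   0.48  -0.415  2.018  0.424  0.8   -2.038] goal [-0.267  0.654 -0.239  2.53   2.321  0.502  1.78 ] err 2.254054279893225e-07 tcp [0.446 0.036 0.269] F [-0.565  0.337  0.699]
fk err mm [ 0.208  0.008 -0.336]
path [[ 0.446  0.036  0.268 -0.027 -0.131 -0.991]
 [ 0.462 -0.011  0.245  0.095 -0.305 -0.948]
 [ 0.481 -0.025  0.229  0.241 -0.366 -0.899]
 [ 0.49  -0.009  0.21   0.361 -0.322 -0.875]
 [ 0.476  0.027  0.186  0.413 -0.206 -0.887]
 [ 0.431  0.069  0.16   0.369 -0.063 -0.927]]
frac 0.07065467143931317 row [ 0.209 -0.967  0.012  0.031  0.129  0.183]
```

Call:
send_rows(motion=[[[0.22,-0.97,0.02,0,0.1,0.2,1],[0.21,-0.97,0.02,0,0.1,0.2,1],[0.2,-0.97,0,0,0.1,0.2,1],[0.2,-0.97,0,0.05,0.1,0.2,1],[0.2,-0.97,-0.02,0.05,0.1,0.2,1]]])

```text
clock: 5.5
tool_pos: [0.451, 0.0152, 0.262]
eef_rot: [0.231, -0.601, 0.741, -0.191]
contact_force: [-0.9, -0.5, -0.2]
opening: 0.005
```

```bash
python3 plan.py -90 75 22
```

```text
t 5.5 q [ 0.033  0.497 -0.464  2.043  0.58   0.812 -1.789] goal [-0.358  0.637 -0.091  2.53   2.472  0.435  1.645] err 1.4576019191636647e-07 tcp [0.451 0.015 0.262] F [-0.89  -0.528 -0.227]
fk err mm [ 0.224  0.021 -0.349]
path [[ 0.451  0.015  0.262  0.006 -0.205 -0.979]
 [ 0.479 -0.022  0.245  0.165 -0.344 -0.924]
 [ 0.502 -0.025  0.232  0.32  -0.367 -0.874]
 [ 0.508 -0.002  0.215  0.424 -0.297 -0.856]
 [ 0.485  0.035  0.191  0.445 -0.178 -0.878]
 [ 0.431  0.069  0.165  0.369 -0.063 -0.927]]
frac 0.0750926468692881 row [ 0.222 -0.951 -0.022  0.044  0.12   0.178]
```

Call:
send_rows(motion=[[[0.3,-0.97,0,0,0.1,0.2,1],[0.3,-0.97,0,0,0.1,0.2,1],[0.3,-0.97,0,0.05,0.1,0.2,1],[0.3,-0.97,0,0.05,0.1,0.2,1],[0.3,-0.97,0,0.05,0.1,0.2,1]]])

```text
clock: 5.92
tool_pos: [0.4631, -0.0034, 0.2567]
eef_rot: [0.357, -0.507, 0.718, -0.316]
contact_force: [-0.3, 0.6, 0.4]
opening: 0.008
```

```bash
python3 plan.py -90 75 22
```

```text
t 5.9167 q [ 0.024  0.507 -0.483  2.094  0.788  0.796 -1.597] goal [-0.358  0.637 -0.091  2.53   2.472  0.435  1.645] err 1.4576019191636647e-07 tcp [ 0.463 -0.003  0.257] F [-0.259  0.588  0.36 ]
fk err mm [ 0.253  0.005 -0.351]
path [[ 0.463 -0.003  0.256  0.092 -0.286 -0.954]
 [ 0.49  -0.023  0.243  0.241 -0.359 -0.902]
 [ 0.508 -0.016  0.23   0.369 -0.344 -0.863]
 [ 0.507  0.009  0.212  0.443 -0.266 -0.856]
 [ 0.482  0.041  0.189  0.445 -0.159 -0.881]
 [ 0.431  0.069  0.165  0.369 -0.063 -0.927]]
frac 0.07980938130437676 row [ 0.184 -0.951 -0.047  0.041  0.102  0.126]
```

Call:
send_rows(motion=[[[0.25,-0.97,-0.05,0.05,0.05,0.15,1],[0.25,-0.97,-0.05,0.05,0.05,0.15,1],[0.25,-0.97,-0.07,0.05,0.05,0.1,1],[0.25,-0.97,-0.07,0.05,0.05,0.1,1],[0.25,-0.97,-0.1,0.05,0.05,0.1,1]]])

```text
clock: 6.33
tool_pos: [0.4722, -0.0141, 0.2561]
eef_rot: [0.48, -0.395, 0.664, -0.415]
contact_force: [0.4, -0.3, 0.2]
opening: 0.004
```

```bash
python3 plan.py -90 75 22
```

```text
t 6.3333 q [ 0.013  0.513 -0.508  2.144  0.972  0.801 -1.396] goal [-0.358  0.637 -0.091  2.53   2.472  0.435  1.645] err 1.4576019191636647e-07 tcp [ 0.472 -0.014  0.256] F [ 0.384 -0.262  0.235]
fk err mm [ 0.281  0.011 -0.351]
path [[ 0.472 -0.014  0.256  0.173 -0.343 -0.923]
 [ 0.498 -0.02   0.243  0.309 -0.365 -0.878]
 [ 0.511 -0.007  0.229  0.411 -0.323 -0.853]
 [ 0.505  0.019  0.21   0.461 -0.239 -0.855]
 [ 0.479  0.047  0.188  0.446 -0.143 -0.883]
 [ 0.431  0.069  0.165  0.369 -0.063 -0.927]]
frac 0.08744575691882718 row [ 0.16  -0.968 -0.062  0.027  0.093  0.105]
```

Call:
send_rows(motion=[[[0.18,-0.97,-0.06,0.02,0.05,0.1,1],[0.18,-0.97,-0.06,0.02,0.05,0.1,1],[0.18,-0.97,-0.08,0.02,0.05,0.1,1],[0.18,-0.97,-0.08,0.02,0.05,0.1,1],[0.18,-0.97,-0.08,0.02,0.05,0.1,1]]])

```text
clock: 6.75
tool_pos: [0.4829, -0.0176, 0.2542]
eef_rot: [0.589, -0.276, 0.579, -0.491]
contact_force: [-0.2, 0.5, -0.2]
opening: 0.006
```

```bash
python3 plan.py -90 75 22
```

```text
t 6.75 q [ 0.016  0.526 -0.538  2.181  1.123  0.809 -1.159] goal [-0.358  0.637 -0.091  2.53   2.472  0.435  1.645] err 1.4576019191636647e-07 tcp [ 0.483 -0.018  0.254] F [-0.231  0.506 -0.201]
fk err mm [ 0.295  0.047 -0.354]
path [[ 0.483 -0.018  0.254  0.243 -0.366 -0.899]
 [ 0.505 -0.014  0.241  0.361 -0.355 -0.862]
 [ 0.513  0.003  0.226  0.441 -0.298 -0.846]
 [ 0.504  0.027  0.207  0.472 -0.215 -0.855]
 [ 0.476  0.051  0.186  0.447 -0.129 -0.885]
 [ 0.431  0.069  0.165  0.369 -0.063 -0.927]]
frac 0.09293841738636113 row [ 0.135 -0.946 -0.077  0.019  0.083  0.095]
```

Tracking well; continuing.

Call:
send_rows(motion=[[[0.15,-0.97,-0.08,0.02,0.05,0.1,1],[0.15,-0.97,-0.08,0.02,0.05,0.1,1],[0.15,-0.97,-0.1,0.02,0.05,0.1,1],[0.15,-0.97,-0.1,0.02,0.05,0.1,1],[0.15,-0.97,-0.1,0,0.05,0.1,1]]])

```text
clock: 7.17
tool_pos: [0.4938, -0.017, 0.2516]
eef_rot: [0.68, -0.148, 0.472, -0.541]
contact_force: [-0.6, -0.1, 0.3]
opening: 0.001
```

```bash
python3 plan.py -90 75 22
```

```text
t 7.1667 q [ 0.018  0.541 -0.563  2.216  1.263  0.815 -0.91 ] goal [-0.358  0.637 -0.091  2.53   2.472  0.435  1.645] err 1.4576019191636647e-07 tcp [ 0.494 -0.017  0.252] F [-0.627 -0.062  0.26 ]
fk err mm [ 0.294  0.088 -0.355]
path [[ 0.494 -0.017  0.251  0.309 -0.37  -0.876]
 [ 0.511 -0.007  0.238  0.406 -0.336 -0.85 ]
 [ 0.514  0.012  0.223  0.466 -0.271 -0.843]
 [ 0.502  0.034  0.204  0.479 -0.191 -0.856]
 [ 0.474  0.055  0.184  0.446 -0.117 -0.887]
 [ 0.431  0.069  0.165  0.369 -0.063 -0.927]]
frac 0.10183101437903952 row [ 0.114 -0.945 -0.089  0.013  0.075  0.097]
```

Call:
send_rows(motion=[[[0.11,-0.97,-0.09,0,0.05,0.1,1],[0.11,-0.97,-0.09,0,0.05,0.1,1],[0.1,-0.97,-0.1,0,0.05,0.1,1],[0.1,-0.97,-0.1,0,0.05,0.1,1],[0.1,-0.97,-0.1,0,0.05,0.1,1]]])

```text
clock: 7.58
tool_pos: [0.5026, -0.012, 0.247]
eef_rot: [0.75, -0.018, 0.345, -0.564]
contact_force: [-0.1, -0.6, -0.7]
opening: 0.003
```

```bash
python3 plan.py -90 75 22
```

```text
t 7.5833 q [ 0.014  0.559 -0.581  2.246  1.38   0.822 -0.643] goal [-0.358  0.637 -0.091  2.53   2.472  0.435  1.645] err 1.4576019191636647e-07 tcp [ 0.503 -0.012  0.247] F [-0.085 -0.63  -0.692]
fk err mm [ 0.271  0.126 -0.355]
path [[ 0.503 -0.012  0.247  0.362 -0.363 -0.859]
 [ 0.515  0.002  0.234  0.441 -0.314 -0.841]
 [ 0.514  0.021  0.218  0.483 -0.246 -0.841]
 [ 0.499  0.041  0.201  0.484 -0.172 -0.858]
 [ 0.471  0.058  0.182  0.444 -0.107 -0.889]
 [ 0.431  0.069  0.165  0.369 -0.063 -0.927]]
frac 0.11502523597705434 row [ 0.096 -0.961 -0.104  0.019  0.07   0.108]
```

Call:
send_rows(motion=[[[0.1,-0.97,-0.1,0.02,0,0.12,1],[0.1,-0.97,-0.1,0.02,0,0.12,1],[0.1,-0.97,-0.1,0.02,0,0.12,1],[0.1,-0.97,-0.1,0.02,0,0.12,1],[0.1,-0.97,-0.1,0.02,0,0.12,1]]])

```text
clock: 8.0
tool_pos: [0.5092, -0.002, 0.2458]
eef_rot: [0.791, 0.113, 0.206, -0.565]
contact_force: [-0.5, 0.6, 0.6]
opening: 0.006
```

```bash
python3 plan.py -90 75 22
```

```text
t 8.0 q [ 0.01   0.565 -0.595  2.272  1.476  0.817 -0.352] goal [-0.358  0.637 -0.091  2.53   2.472  0.435  1.645] err 1.4576019191636647e-07 tcp [ 0.509 -0.002  0.246] F [-0.497  0.616  0.556]
fk err mm [ 0.272  0.17  -0.358]
path [[ 0.509 -0.002  0.245  0.411 -0.337 -0.847]
 [ 0.517  0.013  0.232  0.47  -0.283 -0.836]
 [ 0.513  0.03   0.216  0.495 -0.217 -0.841]
 [ 0.497  0.048  0.199  0.486 -0.151 -0.861]
 [ 0.469  0.062  0.181  0.442 -0.097 -0.892]
 [ 0.431  0.069  0.165  0.369 -0.063 -0.927]]
frac 0.12992902989583113 row [ 0.072 -0.965 -0.115  0.031  0.071  0.115]
```

Call:
send_rows(motion=[[[0.07,-0.97,-0.11,0.03,0,0.12,1],[0.07,-0.97,-0.11,0.03,0,0.12,1],[0.06,-0.97,-0.12,0.03,0,0.12,1],[0.06,-0.97,-0.12,0.03,0,0.12,1],[0.06,-0.97,-0.12,0.03,0,0.12,1]]])

```text
clock: 8.42
tool_pos: [0.5127, 0.0094, 0.2431]
eef_rot: [0.806, 0.24, 0.061, -0.537]
contact_force: [-0.0, 0.1, -0.6]
opening: 0.005
```

```bash
python3 plan.py -90 75 22
```

```text
t 8.4167 q [-0.004  0.572 -0.599  2.302  1.573  0.811 -0.068] goal [-0.358  0.637 -0.091  2.53   2.472  0.435  1.645] err 1.4576019191636647e-07 tcp [0.513 0.009 0.243] F [-0.01   0.07  -0.555]
fk err mm [ 0.253  0.2   -0.36 ]
path [[ 0.513  0.01   0.243  0.453 -0.307 -0.837]
 [ 0.516  0.024  0.229  0.493 -0.251 -0.833]
 [ 0.509  0.04   0.213  0.504 -0.19  -0.843]
 [ 0.492  0.054  0.196  0.486 -0.133 -0.864]
 [ 0.466  0.065  0.18   0.439 -0.088 -0.894]
 [ 0.431  0.069  0.165  0.369 -0.063 -0.927]]
frac 0.14676390503592945 row [ 0.052 -0.953 -0.119  0.049  0.071  0.122]
```

Call:
send_rows(motion=[[[0.05,-0.97,-0.12,0.05,0,0.12,1],[0.05,-0.97,-0.12,0.05,0,0.12,1],[0.04,-0.97,-0.12,0.05,0,0.12,1],[0.04,-0.97,-0.12,0.05,0,0.12,1],[0.03,-0.97,-0.12,0.05,0,0.12,1]]])

```text
clock: 8.83
tool_pos: [0.5134, 0.0216, 0.2392]
eef_rot: [0.792, 0.359, -0.084, -0.486]
contact_force: [-0.3, -0.2, -0.1]
opening: 0.005
```

```bash
python3 plan.py -90 75 22
```

```text
t 8.8333 q [-0.021  0.578 -0.594  2.334  1.67   0.797  0.216] goal [-0.358  0.637 -0.091  2.53   2.472  0.435  1.645] err 1.4576019191636647e-07 tcp [0.513 0.022 0.239] F [-0.284 -0.204 -0.148]
fk err mm [ 0.223  0.221 -0.362]
path [[ 0.514  0.022  0.239  0.487 -0.27  -0.83 ]
 [ 0.513  0.035  0.225  0.51  -0.216 -0.833]
 [ 0.504  0.049  0.209  0.508 -0.162 -0.846]
 [ 0.487  0.06   0.193  0.482 -0.115 -0.869]
 [ 0.462  0.067  0.178  0.435 -0.08  -0.897]
 [ 0.431  0.069  0.165  0.369 -0.063 -0.927]]
frac 0.17090728985181922 row [ 0.037 -0.95  -0.121  0.074  0.073  0.131]
```

Call:
send_rows(motion=[[[0.03,-0.97,-0.12,0.08,0,0.13,1],[0.03,-0.97,-0.12,0.08,0,0.13,1],[0.03,-0.97,-0.12,0.08,0,0.13,1],[0.03,-0.97,-0.12,0.1,0,0.13,1],[0.03,-0.97,-0.12,0.1,0,0.13,1]]])

```text
clock: 9.25
tool_pos: [0.5114, 0.0361, 0.2335]
eef_rot: [0.75, 0.464, -0.226, -0.414]
contact_force: [1.0, 0.2, 0.8]
opening: 0.004
```

```bash
python3 plan.py -90 75 22
```

```text
t 9.25 q [-0.043  0.583 -0.579  2.363  1.76   0.773  0.506] goal [-0.358  0.637 -0.091  2.53   2.472  0.435  1.645] err 1.4576019191636647e-07 tcp [0.511 0.036 0.233] F [0.96  0.176 0.786]
fk err mm [ 0.18   0.231 -0.365]
path [[ 0.512  0.036  0.233  0.51  -0.226 -0.83 ]
 [ 0.508  0.047  0.219  0.517 -0.179 -0.837]
 [ 0.498  0.057  0.205  0.505 -0.135 -0.853]
 [ 0.481  0.065  0.19   0.475 -0.098 -0.874]
 [ 0.459  0.069  0.177  0.429 -0.073 -0.9  ]
 [ 0.431  0.069  0.165  0.369 -0.063 -0.927]]
frac 0.20517771166437562 row [ 0.025 -0.947 -0.122  0.102  0.076  0.136]
```

Call:
send_rows(motion=[[[0.03,-0.97,-0.12,0.1,-0.05,0.14,1],[0.03,-0.97,-0.12,0.1,-0.05,0.14,1],[0.02,-0.97,-0.12,0.12,-0.05,0.14,1],[0.02,-0.97,-0.12,0.12,-0.05,0.14,1],[0.02,-0.97,-0.12,0.14,-0.05,0.14,1]]])

```text
clock: 9.67
tool_pos: [0.5018, 0.0517, 0.2297]
eef_rot: [0.679, 0.552, -0.358, -0.325]
contact_force: [0.3, -0.3, 0.3]
opening: 0.007
```

```bash
python3 plan.py -95 75 22
```

```text
t 9.6667 q [-0.074  0.576 -0.556  2.397  1.833  0.734  0.804] goal [-0.103  0.664 -0.523  2.53   2.06   0.622  2.006] err 3.353069563671873e-07 tcp [0.502 0.052 0.23 ] F [ 0.264 -0.305  0.294]
fk err mm [ 0.149  0.23  -0.374]
path [[ 0.502  0.052  0.229  0.517 -0.179 -0.837]
 [ 0.489  0.056  0.215  0.494 -0.154 -0.855]
 [ 0.476  0.06   0.202  0.468 -0.13  -0.874]
 [ 0.46   0.064  0.189  0.439 -0.107 -0.892]
 [ 0.444  0.067  0.176  0.406 -0.084 -0.91 ]
 [ 0.426  0.07   0.165  0.369 -0.063 -0.927]]
frac 0.2539382030072125 row [ 0.081 -0.942 -0.092  0.096  0.06   0.219]
```

Call:
send_rows(motion=[[[0.08,-0.97,-0.09,0.1,-0.03,0.25,1],[0.08,-0.97,-0.09,0.12,-0.03,0.25,1],[0.08,-0.97,-0.09,0.14,-0.03,0.22,1],[0.08,-0.97,-0.09,0.16,-0.03,0.22,1],[0.08,-0.97,-0.09,0.18,-0.03,0.2,1]]])

```text
clock: 10.08
tool_pos: [0.4805, 0.0638, 0.218]
eef_rot: [0.582, 0.611, -0.485, -0.23]
contact_force: [-0.1, 0.2, 0.2]
opening: 0.005
```

```bash
python3 plan.py -95 75 22; python3 st.py
```

```text
t 10.0833 q [-0.124  0.576 -0.516  2.434  1.87   0.684  1.117] goal [-0.103  0.664 -0.523  2.53   2.06   0.622  2.006] err 3.353069563671873e-07 tcp [0.48  0.064 0.218] F [-0.149  0.154  0.234]
fk err mm [ 0.067  0.182 -0.39 ]
path [[ 0.481  0.064  0.218  0.488 -0.148 -0.86 ]
 [ 0.471  0.065  0.206  0.468 -0.131 -0.874]
 [ 0.461  0.066  0.195  0.446 -0.114 -0.888]
 [ 0.45   0.068  0.185  0.422 -0.097 -0.901]
 [ 0.439  0.069  0.174  0.397 -0.08  -0.914]
 [ 0.426  0.07   0.165  0.369 -0.063 -0.927]]
frac 0.3443584143042215 row [ 0.057 -0.943 -0.118  0.147  0.087  0.19 ]
q [-0.1237  0.5758 -0.5159  2.4335  1.8698  0.6843  1.1171]
tcp [0.4805 0.0638 0.218 ] F [-0.1489  0.1538  0.2338] t 10.0833
tilt 30.677456172043318 tip corner u,lat,w mm -43.90135744421212 -5.716499297005722 128.54819434773185 yaw z -1.203463743142657 roll -0.42391793666117816
fwd 10mm -> [-0.1859  0.2531 -0.389 ]
left 10mm -> [ 0.4419 -0.0316 -0.2318]
up 10mm -> [-0.142 -0.43  -0.212]
```

Call:
send_rows(motion=[[[0.06,-0.97,-0.12,0.2,-0.1,0.3,1],[0.06,-0.97,-0.12,0.22,-0.1,0.28,1],[0.06,-0.97,-0.12,0.25,-0.1,0.25,1],[0.05,-0.97,-0.12,0.28,-0.1,0.22,1],[0.05,-0.97,-0.12,0.3,-0.1,0.2,1]]])

```text
clock: 10.5
tool_pos: [0.4466, 0.0757, 0.2092]
eef_rot: [0.46, 0.652, -0.589, -0.125]
contact_force: [-0.3, -0.2, -0.2]
opening: 0.009
```

```bash
python3 plan.py -95 60 22; python3 st.py
```

```text
t 10.5 q [-0.185  0.566 -0.485  2.494  1.912  0.641  1.401] goal [ 0.167  0.853 -1.044  2.53   1.811  1.     2.2  ] err 8.012191385353695e-07 tcp [0.447 0.076 0.209] F [-0.279 -0.21  -0.231]
fk err mm [-0.011  0.131 -0.415]
path [[ 0.447  0.076  0.209  0.453 -0.118 -0.884]
 [ 0.442  0.074  0.192  0.431 -0.118 -0.894]
 [ 0.438  0.073  0.178  0.412 -0.112 -0.904]
 [ 0.433  0.072  0.166  0.394 -0.101 -0.913]
 [ 0.429  0.071  0.156  0.38  -0.084 -0.921]
 [ 0.426  0.07   0.15   0.369 -0.063 -0.927]]
frac 0.5116560972597763 row [ 0.067 -0.947 -0.131  0.209  0.298  0.168]
q [-0.1846  0.5658 -0.4847  2.4943  1.9117  0.6406  1.4009]
tcp [0.4466 0.0757 0.2092] F [-0.279  -0.2098 -0.2308] t 10.5
tilt 27.889865940471307 tip corner u,lat,w mm -77.28016068148641 2.8099072525317523 120.25118015727591 yaw z -0.8244003672811178 roll -0.2746359374892599
fwd 10mm -> [-0.3317  0.2331 -0.2926]
left 10mm -> [ 0.3227 -0.0197 -0.3815]
up 10mm -> [-0.1893 -0.4419 -0.1373]
```

```bash
cat > to.py <<'E'
import sys
from fk import *
from plant import get_state
np.set_printoptions(precision=3,suppress=True)
s=get_state()
u,w,b,n=[float(a) for a in sys.argv[1:5]]; lat=float(sys.argv[5])/1e3 if len(sys.argv)>5 else 0
p,R=pose(u/1e3,w/1e3,np.radians(b),lat=lat); T=Ro.from_quat(s["eef_rot"])
rv=(T.inv()*R).as_rotvec(); M=T*Ro.from_rotvec(rv/2)
print("per-row",rv/.08/n, M.inv().apply(p-s["tool_pos"])/.02/n)
q,e=ik(p,R,s["q"]); print("ik from here",q,e)
E
python3 to.py -90 100 24 9; python3 to.py -62 -4 22 9;python3 to.py -35 43 22 9; python3 to.py -62 -4 18 9
```

```text
per-row [-0.02  -0.976 -0.108] [0.095 0.066 0.088]
ik from here [-0.247  0.578 -0.293  2.53   2.18   0.499  1.906] 2.358008048819471e-07
per-row [-0.003 -0.977 -0.154] [0.191 0.656 0.117]
ik from here [-0.349  0.867 -0.034  2.501  2.745  0.598  1.404] 1.3980176696848368e-08
per-row [-0.003 -0.977 -0.154] [-0.041  0.483  0.034]
ik from here [-0.378  0.735  0.076  2.411  2.77   0.365  1.442] 1.4400376197043485e-08
per-row [ 0.031 -0.977 -0.247] [0.163 0.66  0.111]
ik from here [-0.34   0.835  0.001  2.441  2.779  0.436  1.413] 1.3951624341923541e-08
```

Call:
send_rows(motion=[[[-0.02,-0.97,-0.12,0.1,0.06,0.09,1],[-0.02,-0.97,-0.12,0.1,0.06,0.09,1],[-0.02,-0.97,-0.12,0.1,0.06,0.09,1],[-0.02,-0.97,-0.12,0.1,0.06,0.09,1],[-0.02,-0.97,-0.12,0.1,0.06,0.09,1]]])

```text
clock: 10.92
tool_pos: [0.4377, 0.0748, 0.1979]
eef_rot: [0.323, 0.678, -0.661, -0.009]
contact_force: [-0.2, 0.4, 0.5]
opening: 0.007
```

```bash
python3 to.py -88 60 22 5; python3 st.py
```

```text
per-row [ 0.004 -0.787 -0.163] [0.211 0.429 0.101]
ik from here [-0.203  0.69  -0.342  2.53   2.259  0.569  1.836] 2.702050821423718e-07
q [-0.1872  0.5758 -0.433   2.5155  2.0259  0.5804  1.7075]
tcp [0.4377 0.0748 0.1979] F [-0.1852  0.3876  0.4675] t 10.9167
tilt 25.684465287039558 tip corner u,lat,w mm -84.62274738120324 3.823077575451302 109.04233701882872 yaw z -0.4587333134514654 roll -0.126790566745528
fwd 10mm -> [-0.4279  0.2167 -0.1412]
left 10mm -> [ 0.1547 -0.0043 -0.4754]
up 10mm -> [-0.2072 -0.4506 -0.0634]
```

```bash
python3 to.py -80 60 20 5
```

```text
per-row [ 0.018 -0.787 -0.249] [0.126 0.461 0.088]
ik from here [-0.415  0.674  0.057  2.489  2.714  0.351  1.451] 1.4488524671674163e-08
```

Call:
send_rows(motion=[[[0.02,-0.78,-0.25,0.13,0.46,0.09,1],[0.02,-0.78,-0.25,0.13,0.46,0.09,1],[0.02,-0.78,-0.25,0.13,0.46,0.09,1],[0.02,-0.78,-0.25,0.13,0.46,0.09,1],[0.02,-0.78,-0.25,0.13,0.46,0.09,1]]])

```text
clock: 11.33
tool_pos: [0.442, 0.0675, 0.1496]
eef_rot: [-0.183, -0.684, 0.704, -0.062]
contact_force: [0.8, 0.5, 0.3]
opening: 0.008
```

```bash
python3 st.py; python3 to.py -80 0 20 5
python3 - <<'E'
from h import *
s,d=wd();cv2.imwrite("pics/w2.png",d["img"][:,:,::-1])
E
```

```text
q [-0.1607  0.6797 -0.3567  2.4764  2.1572  0.4983  1.9744]
tcp [0.442  0.0675 0.1496] F [0.8409 0.461  0.2912] t 11.3333
tilt 19.976383689789195 tip corner u,lat,w mm -79.68878095394733 0.277245509461923 59.51346347284349 yaw z -0.17367193847931733 roll -0.0012304617769205283
fwd 10mm -> [-0.4699  0.1708 -0.0018]
left 10mm -> [ 0.0019 -0.     -0.5   ]
up 10mm -> [-0.1708 -0.4699 -0.0006]
per-row [-0.    -0.01   0.001] [0.206 0.558 0.004]
ik from here [-0.352  0.846 -0.048  2.519  2.731  0.564  1.408] 1.3905246454282151e-08
```

View pics/w2.png

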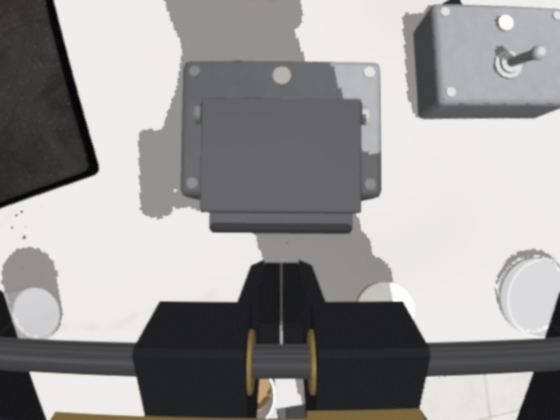

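The wrist view shows the guard centred at (281,155), with the lip edge from (211,231) to (352,231). The fingertips at (281,265) are in line with it. I'll re-measure the lip from here.

Run:
```python
from h import *
np.set_printoptions(precision=4,suppress=True)
s,d=wd()
g=np.array([onplane(d,p,.133) for p in [(201,98),(361,98),(361,212.5),(201,213)]])
l=np.array([onplane(d,p,.108) for p in [(210.5,231.5),(352.5,231.5)]])
t=np.array([onplane(d,p,.08) for p in [(183,62),(380,62)]])
F=np.array([np.cos(.17),-np.sin(.17),0])
print(g.mean(0)+.028*F,l.mean(0)+.066*F,t.mean(0)-.045*F)
for a,b in [(g[0],g[1]),(g[3],g[2]),(l[0],l[1]),(t[0],t[1])]:
    v=a-b; print("yaw",np.arctan2(-v[0],v[1]),np.linalg.norm(v))
print(np.linalg.norm(g[0]-g[3]))
```

```text
[0.534  0.0519 0.133 ] [0.534  0.0518 0.108 ] [0.5307 0.0519 0.08  ]
yaw -0.1734267660605428 0.07785331811969268
yaw -0.17009544633872914 0.07684234445032476
yaw -0.17320004713031892 0.07813727887389713
yaw -0.17339792458919234 0.1270409448982359
0.055954242508821195
```

Call:
send_rows(motion=[[[0,0,0,0.22,0.62,0,1],[0,0,0,0.22,0.62,0,1],[0,0,0,0.22,0.62,0,1],[0,0,0,0.22,0.62,0,1],[0,0,0,0.22,0.62,0,1]]])

```text
clock: 11.85
tool_pos: [0.4421, 0.0685, 0.0841]
eef_rot: [-0.185, -0.684, 0.703, -0.061]
contact_force: [-0.3, 0.2, 0.1]
opening: 0.001
```

```bash
python3 st.py; python3 to.py -56 -4 20 5
```

```text
q [-0.115   0.8841 -0.4567  2.5095  2.296   0.729   1.8191]
tcp [0.4421 0.0685 0.0841] F [-0.2997  0.2346  0.1186] t 11.85
tilt 20.069111185496844 tip corner u,lat,w mm -79.7176050571773 1.1847284773066007 -5.97413105032063 yaw z -0.17701820913233046 roll -0.0032523170851051146
fwd 10mm -> [-0.4696  0.1716 -0.0035]
left 10mm -> [ 0.0039  0.0003 -0.5   ]
up 10mm -> [-0.1716 -0.4696 -0.0016]
per-row [ 0.002 -0.019 -0.003] [-0.23   0.063  0.012]
ik from here [-0.342  0.848 -0.006  2.454  2.77   0.496  1.413] 1.393460777321387e-08
```

Call:
send_rows(motion=[[[0,0,0,-0.24,0.09,0,1],[0,0,0,-0.24,0.09,0,1],[0,0,0,-0.24,0.09,0,1],[0,0,0,-0.24,0.09,0,1],[0,0,0,-0.24,0.09,0,1]]])

```text
clock: 12.27
tool_pos: [0.4657, 0.0649, 0.0844]
eef_rot: [-0.182, -0.685, 0.703, -0.061]
contact_force: [-12.2, 2.1, 4.8]
opening: 0.003
```

```bash
python3 st.py
python3 - <<'E'
from h import *
s,d=wd();cv2.imwrite("pics/w3.png",d["img"][:,:,::-1])
E
```

```text
q [-0.1014  0.865  -0.4084  2.4407  2.2865  0.6389  1.8944]
tcp [0.4657 0.0649 0.0844] F [-12.2066   2.1251   4.8133] t 12.2667
tilt 19.817660143205867 tip corner u,lat,w mm -55.90161604552388 1.77829351988672 -5.7033571338128 yaw z -0.1728982429666741 roll -0.003561328119809735
fwd 10mm -> [-0.4704  0.1695 -0.0014]
left 10mm -> [ 0.002   0.0012 -0.5   ]
up 10mm -> [-0.1695 -0.4704 -0.0018]
```

View pics/w3.png

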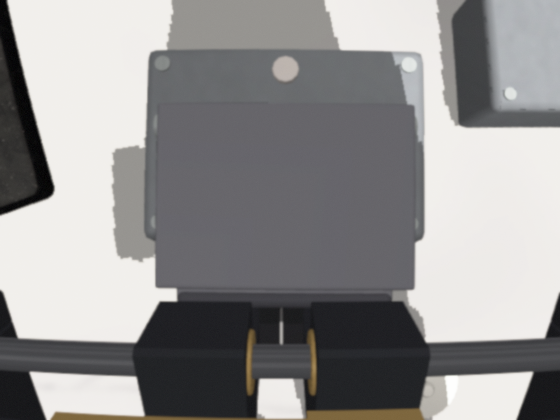

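Call:
send_rows(motion=[[[0,0,0,0.15,-0.06,0,1],[0,0,0,0.15,-0.06,0,1],[0,0,0,-0.07,-0.2,0,1],[0,0,0,-0.07,-0.2,0,1],[0,0,0,-0.07,-0.2,0,1]]])

```text
clock: 12.73
tool_pos: [0.4602, 0.0661, 0.0973]
eef_rot: [-0.183, -0.684, 0.703, -0.062]
contact_force: [-0.1, 0.1, 0.3]
opening: 0.007
```

```bash
python3 st.py
```

```text
q [-0.1123  0.8318 -0.4066  2.4544  2.2672  0.6237  1.8973]
tcp [0.4602 0.0661 0.0973] F [-0.1415  0.1273  0.2829] t 12.7333
tilt 19.990046456184142 tip corner u,lat,w mm -61.455531497483264 2.0009890478909718 7.177535636717469 yaw z -0.1730170086997654 roll -0.0031558699472378432
fwd 10mm -> [-0.4699  0.1709 -0.0015]
left 10mm -> [ 0.002  0.001 -0.5  ]
up 10mm -> [-0.1709 -0.4699 -0.0016]
```

Call:
send_rows(motion=[[[0,0,0,-0.14,0.05,0,1],[0,0,0,-0.07,-0.19,0,1],[0,0,0,-0.07,-0.19,0,1],[0,0,0,-0.07,-0.19,0,1],[0,0,0,-0.07,-0.19,0,1]]])

```text
clock: 13.15
tool_pos: [0.4632, 0.0656, 0.1134]
eef_rot: [-0.183, -0.684, 0.703, -0.062]
contact_force: [-0.8, 0.7, 0.1]
opening: 0.006
```

```bash
python3 st.py
```

```text
q [-0.1225  0.7831 -0.3783  2.4403  2.2333  0.5625  1.9385]
tcp [0.4632 0.0656 0.1134] F [-0.8009  0.7414  0.1344] t 13.15
tilt 19.986121841300477 tip corner u,lat,w mm -58.46693448416681 1.968716750496357 23.32763249530985 yaw z -0.17281562452632987 roll -0.0031998539100920797
fwd 10mm -> [-0.4699  0.1709 -0.0014]
left 10mm -> [ 0.0019  0.001  -0.5   ]
up 10mm -> [-0.1709 -0.4699 -0.0016]
```

Call:
send_rows(motion=[[[0,0,0,-0.07,-0.2,0,1],[0,0,0,-0.07,-0.2,0,1],[0,0,0,-0.07,-0.2,0,1],[0,0,0,-0.07,-0.2,0,1],[0,0,0,-0.07,-0.2,0,1]]])

```text
clock: 13.57
tool_pos: [0.463, 0.0654, 0.1346]
eef_rot: [-0.183, -0.684, 0.703, -0.062]
contact_force: [-0.6, 0.4, 0.1]
opening: 0.008
```

```bash
python3 st.py
python3 - <<'E'
from h import *
s,d=wd();cv2.imwrite("pics/w4.png",d["img"][:,:,::-1])
a=imaging.snapshot("side")["img"][160:290,210:380,::-1]; cv2.imwrite("pics/s4.png",cv2.resize(a,None,fx=4.5,fy=4.5,interpolation=cv2.INTER_CUBIC))
E
```

```text
q [-0.1435  0.7211 -0.3386  2.4303  2.1849  0.4908  1.9887]
tcp [0.463  0.0654 0.1346] F [-0.5592  0.3545  0.1357] t 13.5667
tilt 19.993062714154398 tip corner u,lat,w mm -58.582573820539366 1.7117204234386425 44.53429429746562 yaw z -0.17341560515969204 roll -0.003075619245585895
fwd 10mm -> [-0.4699  0.171  -0.0017]
left 10mm -> [ 0.0021  0.0009 -0.5   ]
up 10mm -> [-0.1709 -0.4699 -0.0015]
```

View pics/w4.png

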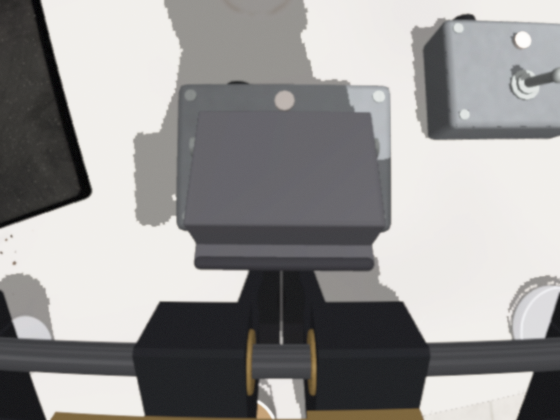

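View pics/s4.png

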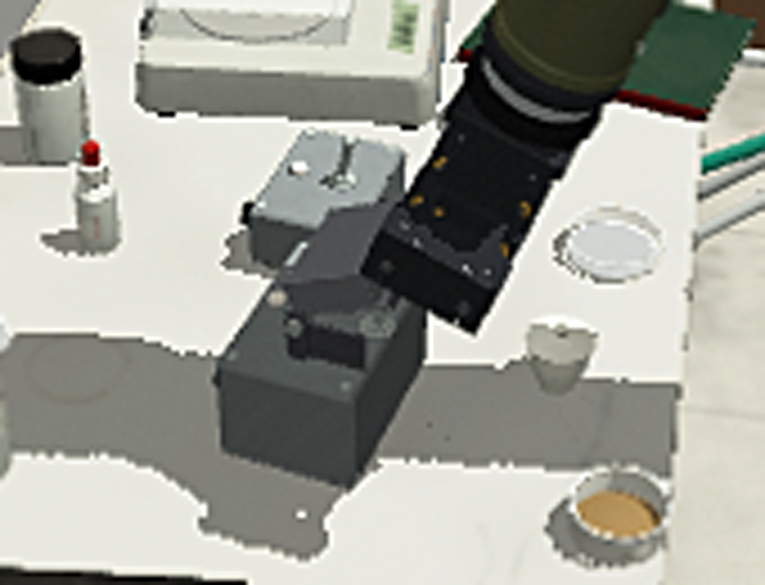

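The guard is up: the lip edge is now at (284,266) in the wrist view and the cheek is raised in the side view. I'll estimate the angle by intersecting the ray with the lip's circle.

```bash
cat > ang.py <<'E'
import sys
from h import *
# lip edge middle ray vs lip arc
def lipang(d,uv):
    c,v=ray(d,uv);F=np.array([np.cos(.172),-np.sin(.172),0]);H=np.array([.5338,.0517,.106])
    th=np.linspace(0,1.1,1101);a=th+.053
    P=H+np.outer(-.0661*np.cos(a),F)+np.outer(.0661*np.sin(a),[0,0,1])
    e=np.linalg.norm(np.cross(P-c,v/np.linalg.norm(v)),axis=1);k=e.argmin();return th[k],e[k]*1e3
s,d=wd();print(s["clock"],lipang(d,(float(sys.argv[1]),float(sys.argv[2]))))
E
python3 ang.py 284 268;python3 ang.py 284 264
```

```text
13.6667 (np.float64(0.40900000000000003), np.float64(0.7828803767693352))
13.7167 (np.float64(0.47600000000000003), np.float64(0.7783555567947165))
```

Call:
send_rows(motion=[[[0,0,0,-0.05,-0.14,0,1],[0,0,0,-0.05,-0.14,0,1],[0,0,0,0,0,0,1],[0,0,0,0,0,0,1],[0,0,0,0,0,0,1]]])

```text
clock: 14.18
tool_pos: [0.4625, 0.0655, 0.14]
eef_rot: [-0.182, -0.684, 0.703, -0.062]
contact_force: [-1.3, -0.0, -0.3]
opening: 0.005
```

```bash
python3 st.py; python3 to.py -54 42 20 5;python3 to.py -29 42 20 5
```

```text
q [-0.1507  0.7051 -0.326   2.4277  2.1709  0.4709  2.0037]
tcp [0.4625 0.0655 0.14  ] F [-1.32   -0.036  -0.2541] t 14.1833
tilt 19.937189640528224 tip corner u,lat,w mm -59.09312874104891 1.7359928710168193 49.88759142820821 yaw z -0.17298769129542504 roll -0.0030196767347616493
fwd 10mm -> [-0.47    0.1705 -0.0015]
left 10mm -> [ 0.0019  0.0009 -0.5   ]
up 10mm -> [-0.1705 -0.47   -0.0015]
per-row [ 0.005 -0.01   0.003] [-0.021  0.092  0.017]
ik from here [-0.383  0.725  0.065  2.432  2.763  0.343  1.438] 1.4327233607835943e-08
per-row [ 0.005 -0.01   0.003] [-0.256  0.177  0.017]
ik from here [-0.376  0.729  0.104  2.365  2.808  0.276  1.428] 1.4241671619785734e-08
```

Call:
send_rows(motion=[[[0,0,0,-0.05,0.23,0.03,1],[0,0,0,-0.05,0.23,0.03,1],[0,0,0,-0.2,0.07,0.02,1],[0,0,0,-0.2,0.07,0,1],[0,0,0,-0.2,0.07,0,1]]])

```text
clock: 14.6
tool_pos: [0.4801, 0.0606, 0.132]
eef_rot: [-0.182, -0.684, 0.703, -0.061]
contact_force: [-1.5, 0.0, -0.1]
opening: 0.007
```

```bash
python3 st.py; python3 to.py -30 42 20 5;python3 - <<'E'
from h import *
s,d=wd();cv2.imwrite("pics/w5.png",d["img"][:,:,::-1])
E
```

```text
q [-0.1366  0.7263 -0.3027  2.3861  2.1784  0.4474  2.0345]
tcp [0.4801 0.0606 0.132 ] F [-1.5204  0.0402 -0.146 ] t 14.6
tilt 19.917156881578894 tip corner u,lat,w mm -40.90346706175414 -0.051261988291380914 41.85597665839477 yaw z -0.1733037464698808 roll -0.0029736562836861027
fwd 10mm -> [-0.4701  0.1703 -0.0017]
left 10mm -> [ 0.0021  0.0008 -0.5   ]
up 10mm -> [-0.1703 -0.4701 -0.0015]
per-row [ 0.004 -0.01   0.004] [-0.103  0.036 -0.001]
ik from here [-0.376  0.729  0.102  2.368  2.806  0.279  1.428] 1.4240835871648373e-08
```

View pics/w5.png

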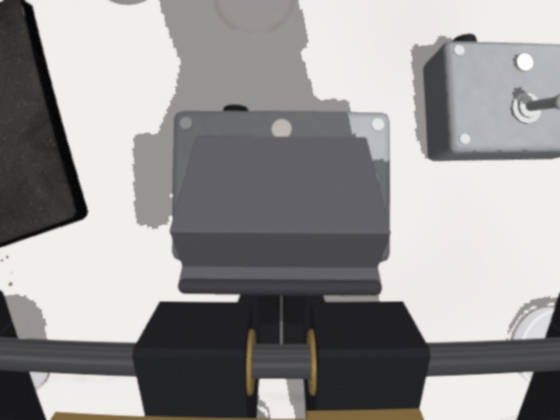

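Call:
send_rows(motion=[[[0,0,0,-0.12,0.04,0,1],[0,0,0,-0.12,0.04,0,1],[0,0,0,-0.12,0.04,0,1],[0,0,0,-0.1,0.04,0,1],[0,0,0,-0.06,0.02,0,1]]])

```text
clock: 15.07
tool_pos: [0.49, 0.0589, 0.1322]
eef_rot: [-0.182, -0.684, 0.703, -0.061]
contact_force: [-5.3, 0.6, 1.3]
opening: 0.006
```

```bash
python3 st.py
python3 - <<'E'
from h import *
s,d=wd();cv2.imwrite("pics/w6.png",d["img"][:,:,::-1])
for n in("side","scene"):
    y,x=(160,210) if n=="side" else (170,180)
    a=imaging.snapshot(n)["img"][y:y+130,x:x+170,::-1]; cv2.imwrite(f"pics/{n}6.png",cv2.resize(a,None,fx=4.5,fy=4.5,interpolation=cv2.INTER_CUBIC))
E
```

```text
q [-0.1401  0.725  -0.2756  2.359   2.1668  0.415   2.0649]
tcp [0.49   0.0589 0.1322] F [-5.2682  0.6102  1.2648] t 15.0667
tilt 19.84568622060303 tip corner u,lat,w mm -30.95603054805128 -0.036516427658245 42.04480096253928 yaw z -0.17283415634805638 roll -0.0030246847179944084
fwd 10mm -> [-0.4703  0.1697 -0.0014]
left 10mm -> [ 0.0018  0.0009 -0.5   ]
up 10mm -> [-0.1697 -0.4703 -0.0015]
```

View pics/w6.png

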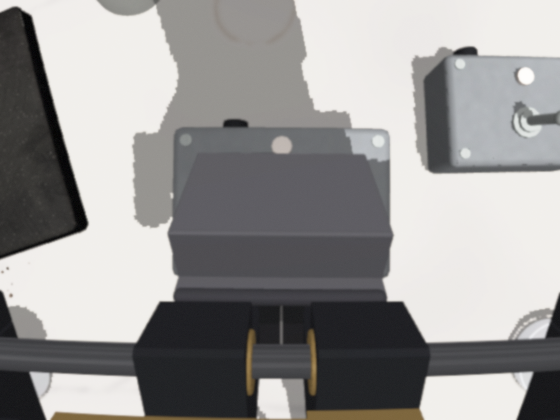

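View pics/side6.png

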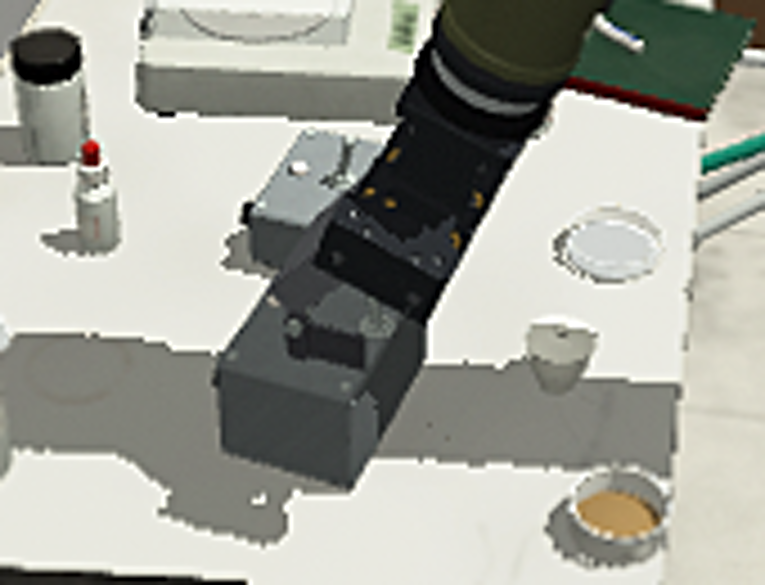

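View pics/scene6.png

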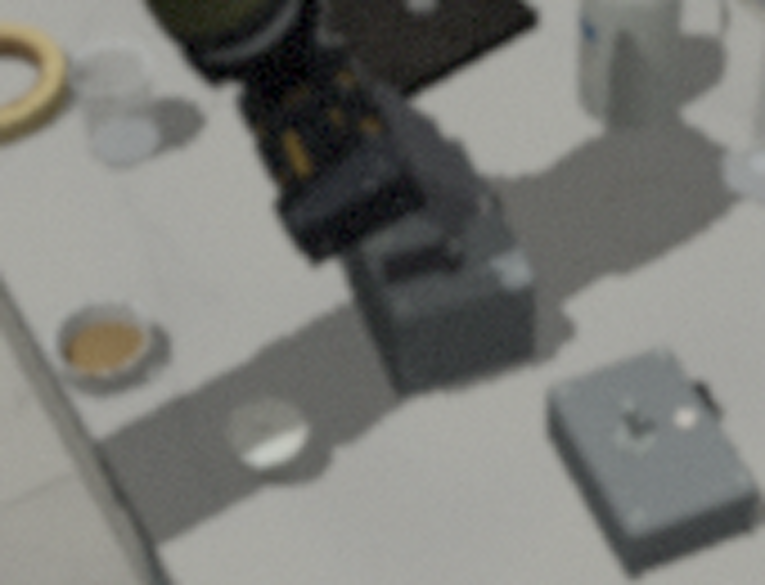

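Call:
send_rows(motion=[[[0,0,0,-0.05,0.02,0,1],[0,0,0,-0.05,0.02,0,1],[0,0,0,0,0,0,1],[0,0,0,0,0,0,1],[0,0,0,0,0,0,1]]])

```text
clock: 15.63
tool_pos: [0.4905, 0.0589, 0.1319]
eef_rot: [-0.181, -0.685, 0.703, -0.061]
contact_force: [-8.3, 0.8, 5.2]
opening: 0.006
```

```bash
python3 st.py
python3 - <<'E'
from h import *
s,d=wd();cv2.imwrite("pics/w7.png",d["img"][:,:,::-1])
E
python3 ang.py 281 301
```

```text
q [-0.1408  0.7248 -0.2717  2.356   2.1647  0.4088  2.0702]
tcp [0.4905 0.0589 0.1319] F [-8.3047  0.8408  5.1765] t 15.6333
tilt 19.71117927148256 tip corner u,lat,w mm -30.48046890184747 0.0021035620054612627 41.798528772156494 yaw z -0.17167134993122132 roll -0.003021911423427219
fwd 10mm -> [-0.4707  0.1686 -0.0008]
left 10mm -> [ 0.0013  0.0011 -0.5   ]
up 10mm -> [-0.1686 -0.4707 -0.0015]
15.6833 (np.float64(0.893), np.float64(0.24359021864765806))
```

View pics/w7.png

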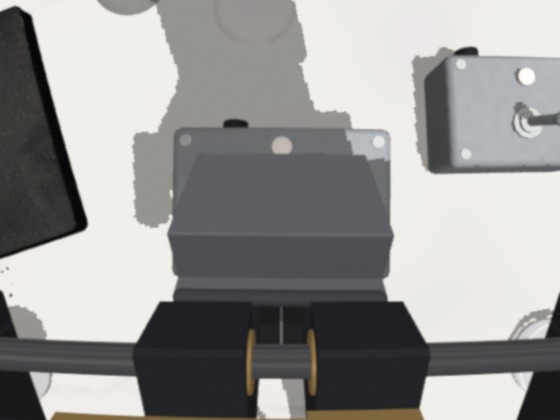

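Call:
send_rows(motion=[[[0,0,0,0.24,-0.08,0,1],[0,0,0,0.4,-0.15,0,1],[0,0,0,0.4,-0.15,0,1],[0,0,0,0.4,-0.15,0,1],[0,0,0,0.4,-0.15,0,1]]])

```text
clock: 16.15
tool_pos: [0.4537, 0.0656, 0.1327]
eef_rot: [-0.183, -0.684, 0.703, -0.062]
contact_force: [0.1, -0.5, -0.2]
opening: 0.007
```

```bash
python3 st.py
```

```text
q [-0.1375  0.729  -0.3662  2.4573  2.1998  0.5261  1.9566]
tcp [0.4537 0.0656 0.1327] F [ 0.0949 -0.4884 -0.1638] t 16.15
tilt 19.994233905276843 tip corner u,lat,w mm -67.79198629256935 0.35890126297260155 42.573942132252974 yaw z -0.17299469141125468 roll -0.0034152817301230584
fwd 10mm -> [-0.4699  0.171  -0.0015]
left 10mm -> [ 0.002   0.0011 -0.5   ]
up 10mm -> [-0.171  -0.4699 -0.0017]
```

Call:
send_rows(motion=[[[0,0,0,0.35,-0.13,0,1],[0,0,0,0.35,-0.13,0,1],[0,0,0,-0.05,-0.5,0,1],[0,0,0,-0.05,-0.6,0,1],[0,0,0,-0.05,-0.6,0,1]]])

```text
clock: 16.57
tool_pos: [0.43, 0.0694, 0.1656]
eef_rot: [-0.182, -0.684, 0.703, -0.061]
contact_force: [0.8, -0.3, -0.1]
opening: 0.011
```

```bash
python3 st.py
python3 - <<'E'
from h import *
s,d=wd();cv2.imwrite("pics/w8.png",d["img"][:,:,::-1])
E
```

```text
q [-0.1849  0.6303 -0.3407  2.4945  2.1238  0.4647  1.9889]
tcp [0.43   0.0694 0.1656] F [ 0.7776 -0.3169 -0.0794] t 16.5667
tilt 19.884507920735096 tip corner u,lat,w mm -91.84915014794227 0.14518960232445782 75.51772405679401 yaw z -0.17281354361244491 roll -0.0028368179550831234
fwd 10mm -> [-0.4702  0.1701 -0.0014]
left 10mm -> [ 0.0018  0.0009 -0.5   ]
up 10mm -> [-0.1701 -0.4702 -0.0014]
```

View pics/w8.png

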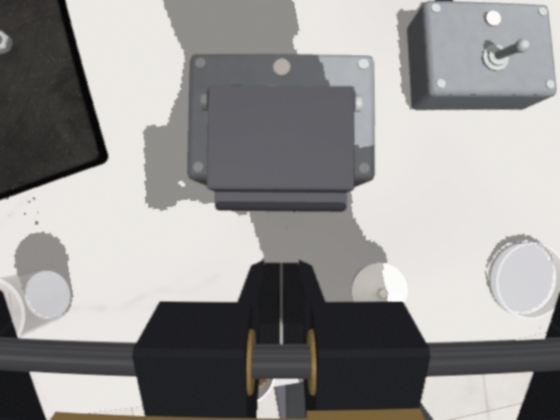

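The guard looks shut: the top plate spans (208..355, 87..190) and the lip is at row 209. I'll measure to confirm.

```bash
python3 ang.py 281 210
python3 - <<'E'
from h import *
np.set_printoptions(precision=4,suppress=True)
s,d=wd()
F=np.array([np.cos(.172),-np.sin(.172),0])
g=np.array([onplane(d,p,.133) for p in [(208,87),(354.5,86.5),(354.5,190.5),(208,191)]])
t=np.array([onplane(d,p,.08) for p in [(190,55),(375,55)]])
print(g.mean(0)+.028*F,np.linalg.norm(g[0]-g[1]),np.linalg.norm(g[3]-g[2]),np.linalg.norm(g[0]-g[3]),t.mean(0)-.045*F)
for n in("side","scene"):
    y,x=(160,210) if n=="side" else (170,180)
    a=imaging.snapshot(n)["img"][y:y+130,x:x+170,::-1]; cv2.imwrite(f"pics/{n}8.png",cv2.resize(a,None,fx=4.5,fy=4.5,interpolation=cv2.INTER_CUBIC))
E
```

```text
16.6167 (np.float64(0.0), np.float64(0.8377215630513015))
[0.5343 0.0521 0.133 ] 0.0792097092116632 0.0780397140391326 0.05643975542557895 [0.5322 0.0517 0.08  ]
```

View pics/side8.png

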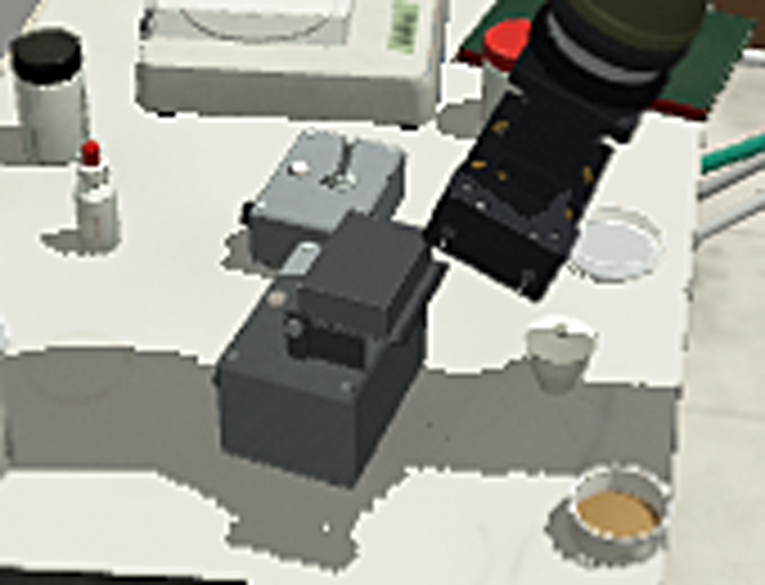

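View pics/scene8.png

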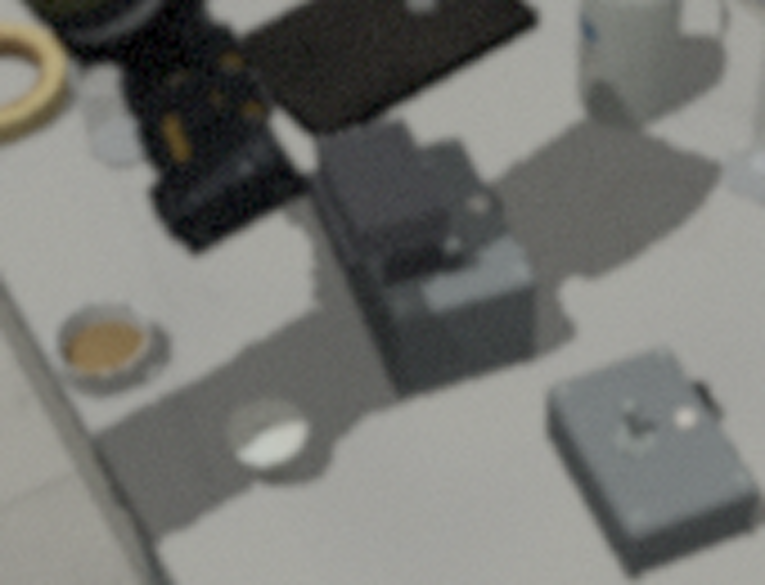

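```bash
python3 -c "
from plant import job,get_state
print(get_state()['contact_force'],job.finish_job(),get_state()['clock'])"
```

```text
the job is handed in; nothing more can be done
the job is handed in; nothing more can be done
```

I lifted the guard with the closed fingertips under its lip, pushed the toggle to the back, then drew the fingers out so the guard dropped shut. The job is handed in, at about 17 s of the 35 s allowed.

**What the checks showed**
- **Lift:** the last guard reading before the push was about 0.41–0.47 rad, from the wrist view. I then raised it about 5 mm more before the tip moved towards the toggle.
- **Push:** the tip stopped where the geometry puts the toggle's on-stop, about 30.5 mm in front of the hinge. Resistance there rose from about 5 N to about 8 N with almost no further motion. The guard was held at about 0.89 rad throughout.
- **After withdrawing:** the guard measures 0.00 rad. The taller box is within about 1–2 mm of where it was, which is within measurement error. The low box, its bare toggle and the bystanders I could see look unchanged. The fingers are about 30 mm clear of everything, and the force reading is noise only.

**What went wrong or could not be checked**
- **First hooking attempt:** I went in too deep and the finger jammed against the lip at about 12–13 N, under the 18 N limit. I backed off and re-entered higher without trouble.
- **Toggle angle:** I could not see it once the guard was shut. That it is fully on rests on the stop position and the force rise.
- **Arm pose:** the arm could not tilt forward enough in its first wrist posture, so about 6 s went on turning the wrist over.

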